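Stand the toppled amber bottle back in its caddy and close the bail

ROBOT

A 7-joint arm with a two-finger parallel gripper is mounted at the origin on a cart in front of the work surface, level with it; the furniture and walls round the work are solid. World frame = base frame: x ahead of the robot, y to its left, z up, the work surface at z = 0. Lengths are in m, angles in rad, forces in N, time in s.
With the tool pointing down it reaches from about 0.425 to 0.875 m from the base axis. Payload 8.4 kg.
Tool frame: the origin (TCP) lies at the very end of the fingers, on their centre line; the grasp point (between the pads) lies 19 mm behind it; z points along the fingers, x is the direction in which the jaws open and shut, and the axes are right-handed (so a half turn about z gives the same grasp; the last joint's range is limited). The gripper opens to 85 mm and grips with 20 to 120 N. Pads are 22 mm wide; open, the fingers measure 114 mm over their backs; the gripper's body (76 mm by 85 mm) begins 54 mm behind the grasp point. The pads swing forward as they close: fully open they stand 13 mm farther back than shut.
Start: joints at [-1.32, 0.333, 0.04, 1.465, -0.013, 1.343, -0.059], TCP at [0.223, 0.611, 0.231] pointing down, gripper open.
Joint ranges: [-2.58, 2.58], [-0.38, 2.09], [-1.3, 1.39], [0.25, 2.4], [-1.5, 4.64], [0.08, 2.09], [-2.65, 2.65]. Speed limits (rad/s): [2.22, 2.22, 2.79, 2.79, 3.14, 3.14, 3.14].

INTERFACE

Orientations are given as a rotation vector (axis times angle).
In Python, from station import sensors, eyes, close_job, nets gives the robot as it stands.
- The arm moves only by the tool send_rows, never from a script. Its argument "series" is a list of rows, each a list of 6 numbers: the shift along the tool's x, y, z in mm, then the turn, a rotation vector about the tool's x, y, z in rad. In form: [[tx, ty, tz, wx, wy, wz], ...]. A call has 1 to 8 rows; each row shifts and turns the commanded pose from where the row before left it, along the tool's axes as they then stand; what a row does not reach is not made up. A row lasts 1/8 s, in which the tool goes at most 62.5 mm and 10.7 degrees, less where a joint would pass 70% of its speed; a pose out of reach is approached as far as the arm can. A call with a gripper value outside its range is refused whole. "hand" is the gripper's target within -1 to 1 (fully open at 1, half-way at 0, shut at -1), set as the call begins (left out, the last holds). The fingers move at their own pace and stop on an object; the grip force is fixed at half the most. Time passes only in rows, so rows that do not move let the fingers close. It gives the time, the measured TCP pose, the force and the opening at its end, in the units of the state.
- sensors.sense(): the state, without advancing time (a new reading comes with each control period).
- eyes.grab_frame(name): name is "side" or "top"; returns the picture (420x560x3 uint8, blue, green, red); there is no depth.
- eyes.calibration(name): a dict with "vertical_fov" (degrees; the focal length in pixels is half the picture's height over the tangent of half this angle, whatever the lens; pixels are square), "cx", "cy" (the principal point, pixels), "k1" (the pictures are not rectified: a ray, as slopes to the right and down, at radius r is drawn at 1 + k1 r^2 times it, then the intrinsics apply), "R" (3x3) and "t" (3): a world point X has camera coordinates R X + t. Camera axes: x right, y down, z forward; pixel columns grow to the right and rows downward; lengths in m; the calibration is good to about 2 mm. A picture is of the moment at which its call begins. calibration takes no time and is no camera call.
- close_job(): hands the job in, once; it reports no verdict.
Trained networks look in the newest picture that a camera, given by its name, has taken for a name from the list of things; names that differ only in an ending like _2 or _b are one class to them, and where a whole thing is asked for, a point or a joint stands for the part that bears it (a point fixed in the world has none). Each returns a list of dicts, best first, with "score" (0 to 1); they miss things now and then, are a little off and sometimes report something else, mostly with a low value. They report only what shows in the picture. A call takes as long as a camera call. They do not tell look-alikes from the thing itself.
- nets.trace(label, camera): "mask" (420x560 bool, what is visible of it) and "position" ([column, row] in pixels, amid what is visible of it).
- nets.landmark_of(label, camera): "position" ([column, row] in pixels: a listed point, or the origin of a listed thing).
The state is a dict: "t": time; "qpos": joint angles; "dq": joint speeds; "tau": joint torques, N m; "tool_pos": TCP position; "tcp_rot": TCP orientation; "force": force on the tool from outside, world axes, zero at the start; "ft_torque": the same for the moment, N m; "grip_width": finger opening in m.
Only numpy, scipy, OpenCV 4.12 (cv2) and the standard library are available. Lean on these libraries where they do the work, as an engineer would, in place of code of your own. Each camera call takes 0.05 s, during which the arm holds its last target.

TASK

The amber bottle has been knocked over on the bench. Set it gently upright on the blue disc in the white bottle caddy, without tipping or shifting the pink bottle that stands in the other bay, then swing the caddy's bail with the red grip forward and all the way down in front of the two bottles so that they cannot fall out again.

Things in the scene. Friction and masses are not known exactly. Their poses are not given: they have to be found in the camera images.
- brown_bottle: Round amber bottle, blue cap, 105 mm tall; body 48 mm diameter up to 65 mm from the base, narrowing to the cap (33 mm diameter, from 91 mm up). 0.1 to 0.2 kg. Origin: centre of its base; z axis along the bottle to the cap. Starts lying on the bench, cap end to the robot's right or obliquely towards or away from it; it rolls if pushed sideways.
- blue_disc: Flat blue disc, 76 mm in diameter and 2 mm thick, fixed in one of the caddy's two bays (left or right); it marks where the amber bottle stands. Origin: centre of its underside, on the caddy floor; the bottle stands on its top, 2 mm higher.
- pink_bottle: Small pinkish bottle with a white cap, 36 mm in diameter, 78 mm tall, about 50 g, loose, standing upright in the other bay, its axis 96 mm beside the centre of the blue disc. Origin: centre of its base; z up.
- caddy: White open bottle caddy, fixed on the bench, 116 mm deep (x), 266 wide (y). Origin: centre of its underside; x points from open front to back, y left, z up; yaw up to 0.3 rad. Floor top z = 10 mm. Front lip 19 mm high, back wall 35, side walls 27 with bearing posts 80 high at x = 30. Bay centres x = -8, y = +-48 mm, a 5 mm high rib between.
- bail (a joint): Angle of the caddy's bail (retaining bar), rad: 0 = closed, lying level towards the caddy's front, with the bar across in front of the bottles; about 1.57 = upright; limits 0 and 2.2. It starts open, leaning back behind the bays. It stays where it is left (hinge friction 0.13 N m, about 1.3 N at the bar).
- bail_hinge (a point): Centre of the bail's hinge axis, which runs along the caddy's y at x = +30 mm, z = 66 mm of the caddy.
- bail_grip (a point): Centre of the red round grip on the bail's cross bar: 14 mm diameter, 80 mm long along the caddy's y, 100 mm from the hinge axis. At bail angle q it lies, in caddy axes, at (-100 cos q, 0, 100 sin q) mm from point bail_hinge. It passes clear above bottles in the bays. Cross bar: 6 mm rod, 246 mm long; side arms at the caddy's y = +-123 mm.
Things that resemble listed ones, but are neither listed nor needed, are in the scene too. Leave any purple look-alike of the pink_bottle alone.

How it is judged:
By the outcome, as a careful person would: the job done as asked, in the order asked, and still so for the second after the job is handed in, with the robot touching nothing.
It also fails if it takes over 59 s, if anything falls off the work surface, if the arm or the gripper's body presses on something with over 40 N, if the wrist force passes 120 N, or if a joint passes its speed limit or range.

## Working session

There is one attempt and no reset: what is moved stays moved. The work goes in short steps, Python scripts to look and compute and a tool call to move; the robot and the scene stay as the last step left them, time stands still between calls to the robot, and variables do not carry over. Pictures are saved under pics/ and viewed, and the job is handed in when it is done.

Besides the shell and the picture viewer there is one more tool, called after "Call:" by a JSON object that holds its "method" and its "body", one argument or row to a line. send_rows: Moves the arm, as the interface text tells. Its arguments: {"type":"object","properties":{"series":{"type":"array","items":{"type":"array","items":{"type":"number"}}},"hand":{"type":"number"}},"required":["series"]}

```bash
ls; mkdir -p pics
python3 - <<'E'
from station import sensors, eyes, nets
import cv2
print(sensors.sense())
for c in ("side","top"):
    im=eyes.grab_frame(c); cv2.imwrite(f"pics/{c}0.png",im); print(c,eyes.calibration(c))
    for l in ("brown_bottle","blue_disc","pink_bottle","caddy","bail","bail_grip","bail_hinge"):
        for d in nets.landmark_of(l,c): print(c,l,d)
        for d in nets.trace(l,c): print(c,l,'trace',d['position'],d['score'],d['mask'].sum())
E
```

```text
pics
{'t': 0.0, 'qpos': array([-1.32022646,  0.3339006 ,  0.0398901 ,  1.46625992, -0.01341209,
        1.3432884 , -0.05850897]), 'dq': array([-4.47162700e-04,  6.19036689e-05,  1.75729231e-03, -1.30151044e-03,
       -4.55006768e-04,  1.25824779e-03,  1.84228715e-03]), 'tau': array([-9.03001092e-04, -6.58543754e+01,  1.36532407e+00, -4.05572140e+01,
        1.69058098e-02,  1.23684900e-02, -2.10452566e-05]), 'tool_pos': array([0.22262187, 0.61021241, 0.23043369]), 'tcp_rot': array([ 2.57330202e+00,  1.80041118e+00, -1.95033396e-03]), 'force': array([ 0.13450691, -0.03339132,  0.00826611]), 'ft_torque': array([ 0.01554713, -0.04210662,  0.00631401]), 'grip_width': 0.08541463404932147}
side {'vertical_fov': 53.98690552624846, 'cx': 284.41128951047097, 'cy': 207.95788875335703, 'k1': -0.02531179088973168, 'R': array([[ 0.98451466, -0.17492434,  0.01150446],
       [-0.06994577, -0.45215169, -0.88919427],
       [ 0.16074348,  0.87462011, -0.45738518]]), 't': array([-0.51434825,  0.17337416,  0.68501484])}
side brown_bottle {'position': [314.7, 285.7], 'score': 0.94}
side brown_bottle {'position': [241.8, 203.8], 'score': 0.48}
side brown_bottle trace [334.8, 298.0] 0.73 1641
side blue_disc {'position': [259.1, 218.7], 'score': 0.59}
side blue_disc trace [261.8, 215.3] 0.92 443
side pink_bottle {'position': [242.9, 203.6], 'score': 0.55}
side pink_bottle trace [310.1, 191.3] 0.69 365
side pink_bottle trace [242.1, 190.2] 0.59 389
side caddy {'position': [258.9, 209.8], 'score': 0.6}
side caddy trace [264.2, 201.7] 0.92 2974Traceback (most recent call last):
  File "<stdin>", line 7, in <module>
ValueError: it knows: bail_grip, bail_hinge, blue_disc, brown_bottle, caddy, pink_bottle
```

Run:
```python
from station import sensors, eyes, nets
import cv2
for c in ("side","top"):
    im=eyes.grab_frame(c); cv2.imwrite(f"pics/{c}1.png",im)
    if c=="top": print(c,eyes.calibration(c))
    for l in (("bail_grip","bail_hinge") if c=="side" else ("brown_bottle","blue_disc","pink_bottle","caddy","bail_grip","bail_hinge")):
        for d in nets.landmark_of(l,c): print(c,l,d)
        for d in nets.trace(l,c): print(c,l,'trace',d['position'],d['score'],d['mask'].sum())
print(sensors.sense()['t'])
```

```text
side bail_grip {'position': [282.3, 146.0], 'score': 0.95}
side bail_grip trace [285.0, 152.8] 0.57 470
side bail_hinge {'position': [264.7, 181.6], 'score': 0.77}
side bail_hinge trace [262.7, 203.4] 0.87 3042
top {'vertical_fov': 56.7058560840901, 'cx': 280.80813639053395, 'cy': 211.7298788452198, 'k1': -0.03692649860211361, 'R': array([[ 1.11075037e-02, -9.99937290e-01,  1.42778300e-03],
       [-9.90519926e-01, -1.11983865e-02, -1.36911917e-01],
       [ 1.36919320e-01,  1.06502115e-04, -9.90582197e-01]]), 't': array([0.1332552 , 0.56403114, 0.85702507])}
top brown_bottle {'position': [357.6, 211.7], 'score': 0.68}
top brown_bottle trace [375.5, 198.0] 0.72 872
top blue_disc {'position': [239.4, 234.7], 'score': 0.96}
top blue_disc trace [237.5, 233.2] 0.89 832
top pink_bottle {'position': [206.3, 177.9], 'score': 0.7}
top pink_bottle {'position': [198.3, 250.1], 'score': 0.49}
top pink_bottle trace [198.7, 246.7] 0.58 253
top caddy {'position': [219.2, 237.8], 'score': 0.56}
top caddy trace [208.3, 236.8] 0.81 5561
top bail_grip {'position': [200.4, 199.2], 'score': 0.87}
top bail_grip {'position': [218.2, 236.8], 'score': 0.18}
top bail_grip trace [195.6, 199.6] 0.82 714
top bail_hinge {'position': [211.2, 220.5], 'score': 0.58}
top bail_hinge trace [207.0, 231.9] 0.92 5587
1.35
```

View pics/side0.png

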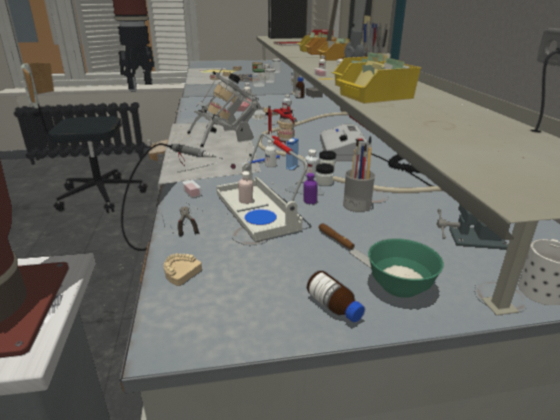

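```bash
ls pics
```

```text
side0.png
side1.png
top1.png
```

View pics/top1.png

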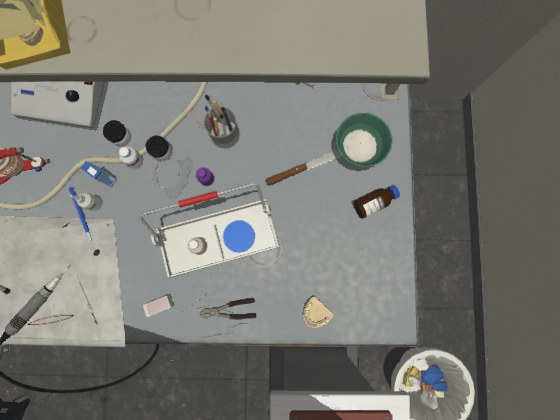

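```bash
cat > h.py <<'E'
import numpy as np, cv2
from scipy.spatial.transform import Rotation as Ro
from station import eyes
def cal(c):
    k=eyes.calibration(c); f=210/np.tan(np.radians(k['vertical_fov']/2)); return k,f
def proj(c,X):
    k,f=cal(c); Y=np.atleast_2d(X)@k['R'].T+k['t']; s=Y[:,:2]/Y[:,2:]; r2=(s**2).sum(1,keepdims=True)
    return s*(1+k['k1']*r2)*f+[k['cx'],k['cy']]
def ray(c,p):
    k,f=cal(c); d=(np.array(p,float)-[k['cx'],k['cy']])/f; s=d.copy()
    for _ in range(20): s=d/(1+k['k1']*(s@s))
    v=k['R'].T@np.r_[s,1]; o=-k['R'].T@k['t']; return o,v/np.linalg.norm(v)
def onz(c,p,z):
    o,v=ray(c,p); return o+v*(z-o[2])/v[2]
def tri(ps,pt):
    A=np.zeros((3,3));b=np.zeros(3)
    for c,p in (("side",ps),("top",pt)):
        o,v=ray(c,p);M=np.eye(3)-np.outer(v,v);A+=M;b+=M@o
    return np.linalg.solve(A,b)
E
python3 - <<'E'
from h import *
a=cv2.imread('pics/side0.png');b=cv2.imread('pics/top1.png')
print('base top',proj('top',[0,0,0]),'side',proj('side',[0,0,0]))
def crop(im,x,y,w,h,s,n): cv2.imwrite(n,cv2.resize(im[y:y+h,x:x+w],None,fx=s,fy=s,interpolation=cv2.INTER_CUBIC))
crop(b,130,160,155,120,5,'pics/ctop.png'); crop(a,200,125,120,120,5,'pics/cside.png')
crop(b,335,170,80,60,10,'pics/btop.png'); crop(a,295,260,80,60,10,'pics/bside.png')
E
```

```text
base top [[340.29375776 463.51549845]] side [[-20.2212029  310.64202174]]
```

View pics/ctop.png

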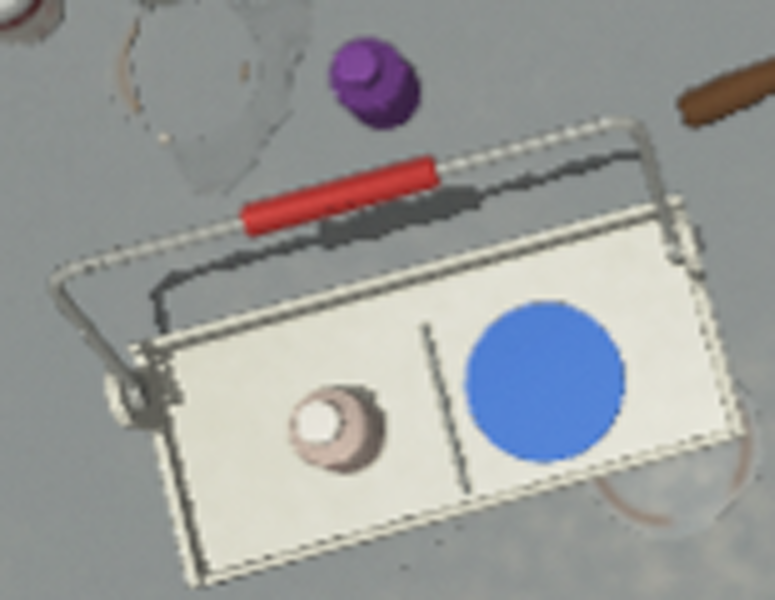

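View pics/cside.png

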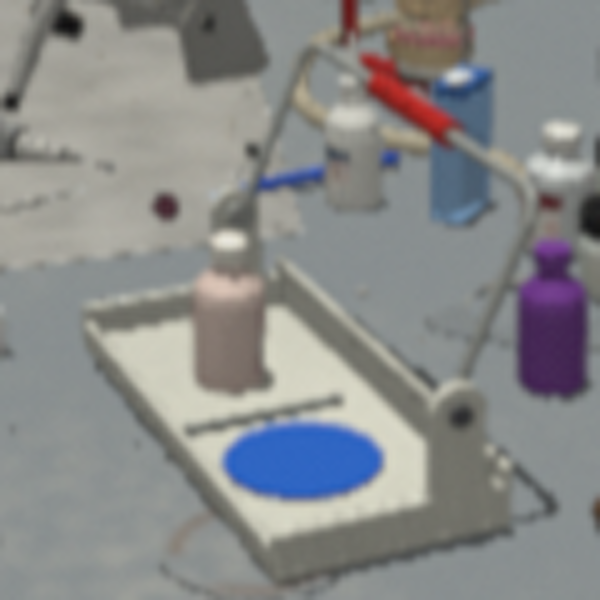

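View pics/btop.png

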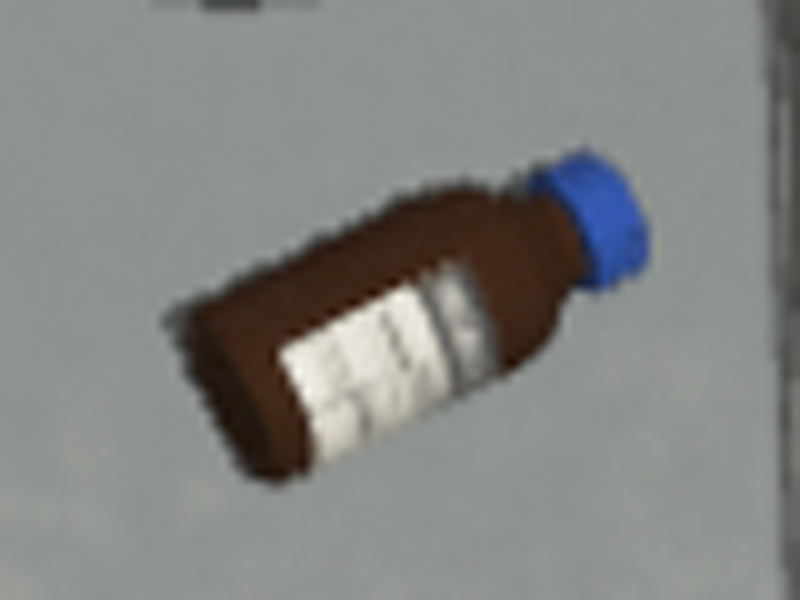

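View pics/bside.png

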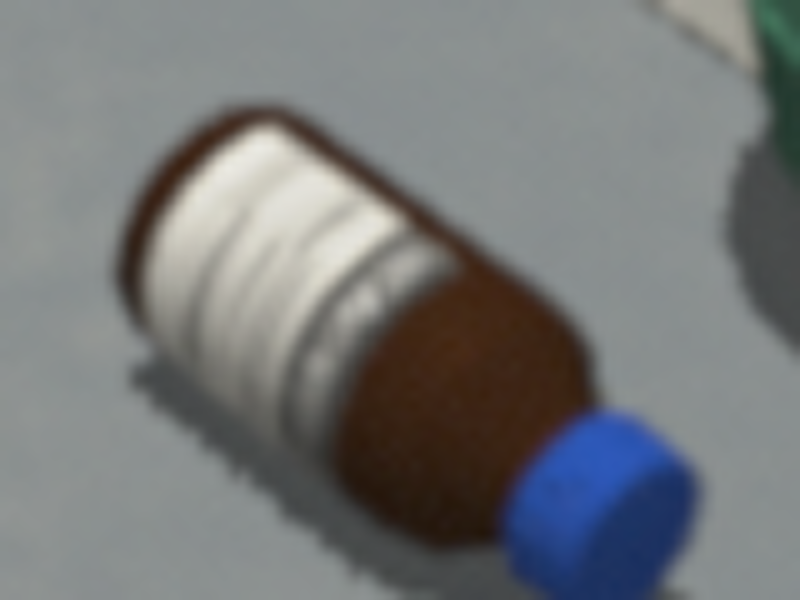

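```bash
cat > fit.py <<'E'
from h import *
from scipy.optimize import least_squares
a=cv2.imread('pics/side0.png');b=cv2.imread('pics/top1.png')
def blob(im,lo,hi,box):
    x,y,w,h=box; hs=cv2.cvtColor(im[y:y+h,x:x+w],cv2.COLOR_BGR2HSV)
    m=cv2.inRange(hs,lo,hi); 
    if lo[0]<0: pass
    ys,xs=np.nonzero(m); return np.array([xs.mean()+x,ys.mean()+y]),m
def red(im,box):
    x,y,w,h=box;c=im[y:y+h,x:x+w].astype(int);m=(c[...,2]>140)&(c[...,1]<90)&(c[...,0]<90);ys,xs=np.nonzero(m);return np.array([xs.mean()+x,ys.mean()+y])
dt,_=blob(b,(100,150,100),(125,255,255),(215,210,50,55)); ds,_=blob(a,(100,150,100),(125,255,255),(235,205,50,30))
gt=red(b,(175,185,50,30)); gs=red(a,(272,137,25,25))
print(dt,ds,gt,gs)
# side grip blob may include other red: use disc circle outline average projection
th=np.linspace(0,2*np.pi,60,endpoint=False)
def c2w(p,X): 
    R=Ro.from_euler('z',p[2]).as_matrix(); return np.atleast_2d(X)@R.T+[p[0],p[1],0]
O=lambda x,y,off: ((x+.5)/5-.5+off[0],(y+.5)/5-.5+off[1])
# corners top crop: outer top edges
ct={(-.058,-.133,.019):O(746,432,(130,160)),(-.058,.133,.019):O(195,584,(130,160)),(.058,.133,.035):O(133,346,(130,160)),(.058,-.133,.035):O(682,200,(130,160))}
cs={(-.058,-.133,.0):O(277,580,(200,125)),(-.058,.133,.019):O(84,318,(200,125)) }
def area_c(c,P): return cv2.moments(P.astype(np.float32)) 
def cen(P):
    m=cv2.moments(P.astype(np.float32));return np.array([m['m10']/m['m00'],m['m01']/m['m00']])
def res(p,full=False):
    r=[]
    D=c2w(p,np.c_[-.008+.038*np.cos(th),-.048+.038*np.sin(th),0*th+.012])
    r+=[3*(cen(proj('top',D))-dt),3*(cen(proj('side',D))-ds)]
    G=c2w(p,[[.03-.1*np.cos(p[3]),0,.066+.1*np.sin(p[3])]])
    r+=[3*(proj('top',G)[0]-gt),1*(proj('side',G)[0]-gs)]
    for k,v in ct.items(): r.append(proj('top',c2w(p,[k]))[0]-v)
    for k,v in cs.items(): r.append(proj('side',c2w(p,[k]))[0]-v)
    return np.concatenate(r)
if __name__=='__main__':
    best=None
    s=least_squares(res,[.45,.2,.2,2.],loss='soft_l1'); p=s.x
    print(p,s.cost); print(res(p).reshape(-1,2).round(2))
    for n,X in dict(disc=[-.008,-.048,.012],pink=[-.008,.048,.01],hinge=[.03,0,.066],grip=[.03-.1*np.cos(p[3]),0,.066+.1*np.sin(p[3])],gripclosed=[-.07,0,.066]).items():
        print(n,c2w(p,X)[0].round(4),proj('top',c2w(p,X)).round(1),proj('side',c2w(p,X)).round(1))
E
python3 fit.py
```

```text
[238.57676349 236.19917012] [260.15902141 216.69724771] [197.18859649 198.61842105] [280.72972973 143.7972973 ]
[0.50143665 0.28686279 0.28327177 2.00620971] 8.732733797083245
[[-0.37  0.02]
 [ 0.46 -0.71]
 [ 1.04  0.21]
 [ 1.84  2.93]
 [ 0.16  0.78]
 [-0.69  1.32]
 [-1.9   0.02]
 [-0.46 -1.38]
 [-0.26  2.16]
 [-0.58  0.03]]
disc [0.5072 0.2385 0.012 ] [[238.4 236.1]] [[260.3 216.2]]
pink [0.4803 0.3307 0.01  ] [[199.1 247.1]] [[245.4 200.6]]
hinge [0.5302 0.2952 0.066 ] [[210.7 223.6]] [[266.6 184.9]]
grip [0.5707 0.307  0.1567] [[197.5 198.7]] [[282.6 146.7]]
gripclosed [0.4342 0.2673 0.066 ] [[221.9 267.4]] [[227.3 192.2]]
```

```bash
cat > bot.py <<'E'
from h import *
from scipy.optimize import minimize
th=np.linspace(0,2*np.pi,36,endpoint=False)
prof=[(0,.024),(.065,.024),(.075,.022),(.085,.0185),(.091,.0165),(.105,.0165)]
def pts(x,y,yaw,z=.024):
    ax=np.array([np.cos(yaw),np.sin(yaw),0]);n=np.array([-ax[1],ax[0],0]);P=[]
    for h,r in prof: P.append(np.array([x,y,z])+ax*h+r*(np.outer(np.cos(th),n)+np.outer(np.sin(th),[0,0,1])))
    return P
def sil(c,P,box,s=6):
    x,y,w,h=box;m=np.zeros((h*s,w*s),np.uint8)
    for i in range(len(P)-1):
        q=proj(c,np.r_[P[i],P[i+1]]); q=((q-[x,y]+.5)*s).astype(np.float32)
        cv2.fillConvexPoly(m,cv2.convexHull(q).astype(np.int32),255)
    return m>0
def seg(im,box):
    x,y,w,h=box;c=im[y:y+h,x:x+w]
    hs=cv2.cvtColor(c,cv2.COLOR_BGR2HSV).astype(int)
    d=c.astype(int); sat=hs[...,1]>75; bright=hs[...,2]>175
    m=((sat)|(bright)).astype(np.uint8)
    return m
def fit(ims,boxes,x0):
    M={c:cv2.resize(seg(ims[c],boxes[c]),None,fx=6,fy=6,interpolation=cv2.INTER_LINEAR) for c in ims}
    for c in ims:
        s=seg(ims[c],boxes[c]); n,l,st,_=cv2.connectedComponentsWithStats(cv2.morphologyEx(s,cv2.MORPH_CLOSE,np.ones((3,3))))
        k=1+st[1:,4].argmax(); M[c]=cv2.resize((l==k).astype(np.uint8)*255,None,fx=6,fy=6,interpolation=cv2.INTER_LINEAR)>127
    def cost(p):
        r=0
        for c in ims:
            S=sil(c,pts(*p),boxes[c]); r+=1-(S&M[c]).sum()/(S|M[c]).sum()
        return r
    best=min((minimize(cost,np.array(x0)+[0,0,d],method='Nelder-Mead',options=dict(initial_simplex=np.array(x0)+np.array([[0,0,d],[.02,0,d],[0,.02,d],[0,0,d+.2]]),xatol=1e-4,fatol=1e-4)) for d in(-.2,0,.2)),key=lambda s:s.fun)
    return best,M,cost
if __name__=='__main__':
    ims={'side':cv2.imread('pics/side0.png'),'top':cv2.imread('pics/top1.png')}
    boxes={'side':(295,260,80,70),'top':(340,175,68,50)}
    e=onz('top',(390,193),.024);bb=onz('top',(357,210),.024);print(e,bb)
    s,M,cost=fit(ims,boxes,[bb[0],bb[1],np.arctan2(e[1]-bb[1],e[0]-bb[0])]);print(s.x,s.fun)
    for c in ims:
        S=sil(c,pts(*s.x),boxes[c]);x,y,w,h=boxes[c];v=cv2.resize(ims[c][y:y+h,x:x+w],None,fx=6,fy=6)
        for m,col in((S,(0,255,0)),(M[c],(0,0,255))):
            cs,_=cv2.findContours(m.astype(np.uint8),0,2);cv2.drawContours(v,cs,-1,col,1)
        cv2.imwrite(f'pics/fit_{c}.png',v)
E
python3 bot.py; python3 -c "
import cv2,numpy as np
a=cv2.imread('pics/fit_side.png');b=cv2.imread('pics/fit_top.png');v=np.zeros((420,900,3),np.uint8);v[:420,:480]=a;v[:300,480:480+408]=b;cv2.imwrite('pics/fit2.png',cv2.resize(v,(800,373)))"
```

```text
[ 0.6121411  -0.11801159  0.024     ] [ 0.57064964 -0.03906747  0.024     ]Traceback (most recent call last):
  File "bot.py", line 37, in <module>
    s,M,cost=fit(ims,boxes,[bb[0],bb[1],np.arctan2(e[1]-bb[1],e[0]-bb[0])]);print(s.x,s.fun)
             ~~~^^^^^^^^^^^^^^^^^^^^^^^^^^^^^^^^^^^^^^^^^^^^^^^^^^^^^^^^^^^
  File "bot.py", line 31, in fit
    best=min((minimize(cost,np.array(x0)+[0,0,d],method='Nelder-Mead',options=dict(initial_simplex=np.array(x0)+np.array([[0,0,d],[.02,0,d],[0,.02,d],[0,0,d+.2]]),xatol=1e-4,fatol=1e-4)) for d in(-.2,0,.2)),key=lambda s:s.fun)
  File "bot.py", line 31, in <genexpr>
    best=min((minimize(cost,np.array(x0)+[0,0,d],method='Nelder-Mead',options=dict(initial_simplex=np.array(x0)+np.array([[0,0,d],[.02,0,d],[0,.02,d],[0,0,d+.2]]),xatol=1e-4,fatol=1e-4)) for d in(-.2,0,.2)),key=lambda s:s.fun)
              ~~~~~~~~^^^^^^^^^^^^^^^^^^^^^^^^^^^^^^^^^^^^^^^^^^^^^^^^^^^^^^^^^^^^^^^^^^^^^^^^^^^^^^^^^^^^^^^^^^^^^^^^^^^^^^^^^^^^^^^^^^^^^^^^^^^^^^^^^^^^^^^^^^^^^^^^^^^^^^^^^^^^^^^^^^^^
    res = _minimize_neldermead(fun, x0, args, callback, bounds=bounds,
[... 331 characters left out ...]
h.py", line 7, in proj
    k,f=cal(c); Y=np.atleast_2d(X)@k['R'].T+k['t']; s=Y[:,:2]/Y[:,2:]; r2=(s**2).sum(1,keepdims=True)
        ~~~^^^
  File "h.py", line 5, in cal
    k=eyes.calibration(c); f=210/np.tan(np.radians(k['vertical_fov']/2)); return k,f
ValueError: time passes only in moves, steps and waits
[ WARN:0@0.011] global loadsave.cpp:275 findDecoder imread_('pics/fit_side.png'): can't open/read file: check file path/integrity
[ WARN:0@0.011] global loadsave.cpp:275 findDecoder imread_('pics/fit_top.png'): can't open/read file: check file path/integrity
Traceback (most recent call last):
TypeError: int() argument must be a string, a bytes-like object or a real number, not 'NoneType'
```

Too many calibration calls; cache it.

```bash
sed -i 's/^def cal(c):/from functools import lru_cache\n@lru_cache(None)\ndef cal(c):/' h.py
python3 bot.py; python3 -c "
import cv2,numpy as np
a=cv2.imread('pics/fit_side.png');b=cv2.imread('pics/fit_top.png');v=np.zeros((420,900,3),np.uint8);v[:420,:480]=a;v[:300,480:480+408]=b;cv2.imwrite('pics/fit2.png',cv2.resize(v,(800,373)))"; python3 -c "
from station import sensors;print(sensors.sense()['t'])"
```

```text
[ 0.6121411  -0.11801159  0.024     ] [ 0.57064964 -0.03906747  0.024     ]
[ 0.57295562 -0.03847555 -1.12947926] 0.5120499411045496
1.35
```

View pics/fit2.png

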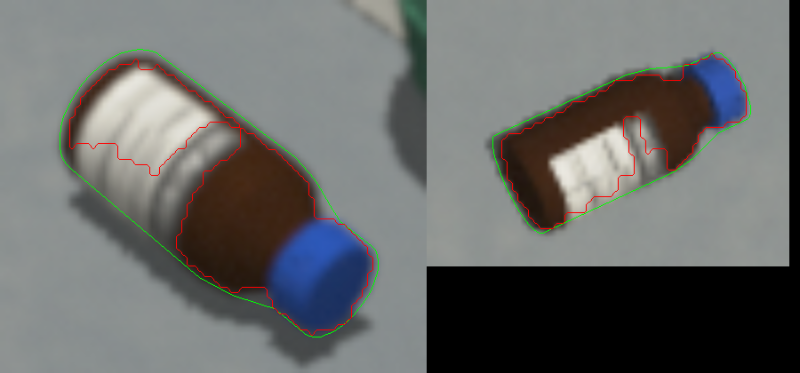

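```bash
cat > pl.py <<'E'
from h import *
from station import sensors
import json,sys
np.set_printoptions(precision=4,suppress=True)
def state(log=True):
    s=sensors.sense(); 
    if log: open('log.txt','a').write(json.dumps([list(map(float,s['qpos'])),list(map(float,s['tool_pos'])),list(map(float,s['tcp_rot']))])+'\n')
    return s
def frame(d,x):
    d=np.array(d,float);d/=np.linalg.norm(d);x=np.array(x,float);x-=d*(x@d);x/=np.linalg.norm(x);return np.c_[x,np.cross(d,x),d]
def run(p,R,row,N):
    P=[p]
    for _ in range(N):
        p=p+R@(np.array(row[:3])/1000);R=R@Ro.from_rotvec(row[3:]).as_matrix();P.append(p)
    return p,R,np.array(P)
def plan(p0,R0,p1,R1,N,rot=None):
    w=(Ro.from_matrix(R0.T@R1).as_rotvec() if rot is None else np.array(rot))/N
    w=w.round(3)
    S=sum(Ro.from_rotvec(k*w).as_matrix() for k in range(N))
    t=np.linalg.solve(S,R0.T@(p1-p0))*1000
    row=np.r_[t.round(1),w]; pe,Re,P=run(p0,R0,row,N)
    print(f'N={N} row',row.tolist(),'|t|',np.linalg.norm(t).round(1),'deg',np.degrees(np.linalg.norm(w)).round(1),'err mm',((p1-pe)*1000).round(1),'ang',np.linalg.norm(Ro.from_matrix(Re.T@R1).as_rotvec()).round(3))
    return pe,Re,P
B=np.array([.573,-.0385,.024]);yaw=-1.1295;a=np.array([np.cos(yaw),np.sin(yaw),0]);n=np.array([-a[1],a[0],0]);Z=np.array([0,0,1.])
def pick(sgn=1,lam=np.pi/4,h=.042,up=0.,b=None):
    d=-a*np.sin(lam)-Z*np.cos(lam); return B+a*h+.019*d+Z*up, frame(d,sgn*n)
def cur():
    s=state(); return s['tool_pos'],Ro.from_rotvec(s['tcp_rot']).as_matrix(),s
E
python3 - <<'E'
from pl import *
p,R,s=cur()
print(R)
P1,R1=pick(1,up=.12)
print(P1)
Rm=Ro.from_euler('z',-.7).as_matrix()@R
e=plan(p,R,np.array([.45,.30,.26]),Rm,8)
print(e[2])
e2=plan(e[0],e[1],P1,R1,11); print(e2[2])
for q in [(333,155),(363,140),(340,165)]: print(onz('top',q,.03))
E
```

```text
[[ 0.3428  0.9394  0.    ]
 [ 0.9394 -0.3428  0.    ]
 [ 0.     -0.     -1.    ]]
[ 0.5852 -0.0643  0.1306]
N=8 row [-13.8, 47.1, -3.6, -0.0, 0.0, 0.087] |t| 49.2 deg 5.0 err mm [ 0.   0.1 -0.1] ang 0.004
[[0.2228 0.6106 0.2313]
 [0.2623 0.5815 0.2349]
 [0.2991 0.5491 0.2385]
 [0.333  0.5136 0.2421]
 [0.3637 0.4752 0.2457]
 [0.3909 0.4344 0.2493]
 [0.4145 0.3913 0.2529]
 [0.4342 0.3464 0.2565]
 [0.45   0.2999 0.2601]]
N=11 row [-4.8, 37.9, -1.2, 0.071, 0.003, 0.007] |t| 38.2 deg 4.1 err mm [-0.2  0.2  0.1] ang 0.005
[[ 0.45    0.2999  0.2601]
 [ 0.4648  0.2647  0.2613]
 [ 0.4794  0.2294  0.2598]
 [ 0.4936  0.1942  0.2556]
 [ 0.5075  0.1592  0.2487]
 [ 0.5208  0.1247  0.2392]
 [ 0.5335  0.0907  0.2271]
 [ 0.5455  0.0575  0.2125]
 [ 0.5568  0.0253  0.1954]
 [ 0.5672 -0.006   0.176 ]
 [ 0.5768 -0.036   0.1543]
 [ 0.5854 -0.0646  0.1305]]
[0.7012 0.0171 0.03  ]
[ 0.7392 -0.0552  0.03  ]
[0.677  0.0007 0.03  ]
```

Call:
{"method": "send_rows", "body": {
  "series": [
    [-13.8,47.1,-3.6,0,0,0.087],
    [-13.8,47.1,-3.6,0,0,0.087],
    [-13.8,47.1,-3.6,0,0,0.087],
    [-13.8,47.1,-3.6,0,0,0.087],
    [-13.8,47.1,-3.6,0,0,0.087],
    [-13.8,47.1,-3.6,0,0,0.087],
    [-13.8,47.1,-3.6,0,0,0.087],
    [-13.8,47.1,-3.6,0,0,0.087]
  ],
  "hand": 0.65
}}

```text
t: 2.35
tool_pos: [0.4506, 0.2984, 0.2604]
tcp_rot: [-3.035, -0.81, -0.001]
force: [1.5, -0.1, 0.4]
grip_width: 0.0703
```

Run:
```python
from pl import *
p,R,s=cur();print(s['t'],p,s['qpos'],R,s['grip_width'])
P1,R1=pick(1,up=.12)
plan(p,R,P1,R1,10)
```

```text
2.35 [0.4506 0.2984 0.2604] [-0.9698  0.0904  0.3259  1.7044 -0.0296  1.3512 -0.1169] [[ 0.8669  0.4984  0.0003]
 [ 0.4984 -0.8669  0.0003]
 [ 0.0004 -0.0001 -1.    ]] 0.07029942892517632
N=10 row [-5.1, 41.5, -1.1, 0.078, 0.003, 0.008] |t| 41.9 deg 4.5 err mm [-0.  -0.1 -0.4] ang 0.006
```

Call:
{"method": "send_rows", "body": {
  "series": [
    [-5.1,41.5,-1.1,0.078,0.003,0.008],
    [-5.1,41.5,-1.1,0.078,0.003,0.008],
    [-5.1,41.5,-1.1,0.078,0.003,0.008],
    [-5.1,41.5,-1.1,0.078,0.003,0.008],
    [-5.1,41.5,-1.1,0.078,0.003,0.008]
  ]
}}

```text
t: 2.98
tool_pos: [0.5282, 0.1078, 0.234]
tcp_rot: [-2.675, -0.662, 0.118]
force: [1.1, 0.7, 0.7]
grip_width: 0.0707
```

Run:
```python
from pl import *
p,R,s=cur();print(s['t'],p,s['qpos'],R)
```

```text
2.975 [0.5282 0.1078 0.234 ] [-0.5374  0.2467  0.5828  1.6753 -0.4787  1.4754  0.6283] [[ 0.8856  0.4324 -0.1697]
 [ 0.4644 -0.8166  0.3428]
 [ 0.0097 -0.3824 -0.9239]]
```

Call:
{"method": "send_rows", "body": {
  "series": [
    [-5.1,41.5,-1.1,0.078,0.003,0.008],
    [-5.1,41.5,-1.1,0.078,0.003,0.008],
    [-5.1,41.5,-1.1,0.078,0.003,0.008],
    [-5.1,41.5,-1.1,0.078,0.003,0.008],
    [-5.1,41.5,-1.1,0.078,0.003,0.008]
  ]
}}

```text
t: 3.6
tool_pos: [0.5863, -0.0633, 0.1302]
tcp_rot: [-2.312, -0.518, 0.216]
force: [0.8, 0.5, 0.2]
grip_width: 0.0705
```

Run:
```python
from pl import *
p,R,s=cur();print(s['t'],p,s['qpos'],s['dq'],R)
P1,R1=pick(1,up=.12); print(P1,R1)
```

```text
3.6 [ 0.5863 -0.0633  0.1302] [-0.0174  0.7627  0.5671  1.3844 -0.7929  1.8127  1.0933] [ 0.7539  0.8808 -0.1845 -0.6304 -0.3418  0.5311  0.4211] [[ 0.904   0.3022 -0.3023]
 [ 0.4275 -0.6416  0.6369]
 [-0.0015 -0.705  -0.7092]]
[ 0.5852 -0.0643  0.1306] [[ 0.9042  0.302  -0.302 ]
 [ 0.4271 -0.6394  0.6394]
 [-0.     -0.7071 -0.7071]]
```

```bash
cat > kin.py <<'E'
from h import *
import json,itertools
from scipy.optimize import least_squares
np.set_printoptions(precision=4,suppress=True)
D=[json.loads(l) for l in open('log.txt')]
def Rz(t):c,s=np.cos(t),np.sin(t);return np.array([[c,-s,0],[s,c,0],[0,0,1]])
def Ry(t):c,s=np.cos(t),np.sin(t);return np.array([[c,0,s],[0,1,0],[-s,0,c]])
def fk(q,k,S):
    c0,c7,h,L1,L2,L3,e1,e2,e3,e0,bx,by=k
    A=Rz(c0+S[0]*q[0]); p=np.array([bx,by,h])+A@[e0,0,0]
    A=A@Ry(q[1])@Rz(S[1]*q[2]); p=p+A@[e1,0,L1]
    A=A@Ry(q[3])@Rz(S[2]*q[4]); p=p+A@[e2,0,L2]
    A=A@Ry(q[5]); p=p+A@[e3,0,L3]
    return p,A@Rz(S[3]*q[6]+c7)
def fit():
    best=None
    for S in itertools.product((1,-1),repeat=4):
        for c7 in (0,np.pi,):
            def res(k):
                r=[]
                for q,p,w in D:
                    P,R=fk(q,k,S); r+=[(P-p)*3,(R-Ro.from_rotvec(w).as_matrix()).ravel()]
                r.append(np.array(k)[6:]*.02)
                return np.concatenate(r)
            s=least_squares(res,[0,c7,.3,.4,.4,.25,0,0,0,0,0,0])
            if best is None or s.cost<best[0]: best=(s.cost,S,s.x,res)
    return best
if __name__=='__main__':
    c,S,k,res=fit();print(c,S,k);print((res(k)[:12*len(D)].reshape(-1,12)))
    json.dump([list(S),list(k)],open('kin.json','w'))
E
python3 kin.py
```

```text
0.00010762798802617442 (-1, -1, -1, -1) [-0.0039  3.1381  0.2632  0.5025  0.7632  0.2876 -0.0123  0.0527  0.1265
 -0.1884  0.055   0.0651]
[[-0.0036 -0.003  -0.0011  0.0003 -0.0001  0.     -0.0001 -0.0003 -0.
   0.      0.      0.    ]
 [ 0.006   0.0052 -0.0022  0.0002 -0.0003  0.     -0.0003 -0.0002 -0.
   0.      0.      0.    ]
 [-0.0054 -0.0045  0.004   0.0003 -0.      0.0013 -0.0006 -0.      0.0007
   0.0013  0.      0.    ]
 [ 0.003   0.0022 -0.0006  0.0006  0.0007  0.0025 -0.0012  0.0003  0.0012
   0.0025 -0.      0.    ]]
```

```bash
cat > kin.py <<'E'
from h import *
import json,itertools
from scipy.optimize import least_squares
np.set_printoptions(precision=4,suppress=True)
D=[json.loads(l) for l in open('log.txt')]
def Rz(t):c,s=np.cos(t),np.sin(t);return np.array([[c,-s,0],[s,c,0],[0,0,1]])
def Ry(t):c,s=np.cos(t),np.sin(t);return np.array([[c,0,s],[0,1,0],[-s,0,c]])
def fk(q,k):
    A=Rz(-q[0]); p=A@[k[4],k[5],k[0]]
    A=A@Ry(q[1])@Rz(-q[2]); p=p+A@[k[6],k[7],k[1]]
    A=A@Ry(q[3])@Rz(-q[4]); p=p+A@[k[8],k[9],k[2]]
    A=A@Ry(q[5]); p=p+A@[k[10],0,k[3]]
    return p,A@Rz(-q[6]+np.pi)
def res(k,lam=.003):
    r=[(fk(q,k)[0]-p) for q,p,w in D]; r.append(lam*np.array(k)[4:])
    return np.concatenate(r)
def fit():
    s=least_squares(res,[.3,.4,.4,.25]+[0]*7);return s.x
if __name__=='__main__':
    k=fit();print(k);print(1000*res(k)[:3*len(D)].reshape(-1,3))
    json.dump(list(k),open('kin.json','w'))
    for q,p,w in D: print(fk(q,np.zeros(11))[1]-Ro.from_rotvec(w).as_matrix())
E
python3 kin.py
```

```text
[ 0.2508  0.483   0.5031  0.3627 -0.     -0.022   0.     -0.0221 -0.
 -0.0004  0.    ]
[[-0.0002  0.0002 -0.    ]
 [-0.0001 -0.0003  0.0005]
 [ 0.      0.0003 -0.0006]
 [-0.0001 -0.0002  0.0001]]
[[ 0. -0. -0.]
 [ 0. -0. -0.]
 [-0. -0.  0.]]
[[-0. -0. -0.]
 [-0.  0.  0.]
 [-0. -0.  0.]]
[[ 0. -0. -0.]
 [-0.  0.  0.]
 [-0. -0.  0.]]
[[-0. -0.  0.]
 [-0.  0.  0.]
 [-0. -0.  0.]]
```

```bash
cat > ik.py <<'E'
from kin import *; from pl import frame,pick,Z,plan,run
k=np.array(json.load(open('kin.json')))
lo=np.array([-2.58,-.38,-1.3,.25,-1.5,.08,-2.65]);hi=np.array([2.58,2.09,1.39,2.4,4.64,2.09,2.65])
def ik(p,R,q0,reg=.01,m=.03):
    def f(q):
        P,A=fk(q,k);return np.r_[(P-p)*5,Ro.from_matrix(A.T@R).as_rotvec(),reg*(q-q0)]
    q0c=np.clip(q0,lo+m+.001,hi-m-.001)
    s=least_squares(f,q0c,bounds=(lo+m,hi-m));P,A=fk(s.x,k)
    return s.x,np.linalg.norm(P-p)*1000,np.linalg.norm(Ro.from_matrix(A.T@R).as_rotvec())
E
cat > t.py <<'E'
from ik import *
q4=np.array(D[-1][0]); disc=np.array([.5072,.2385,.012])
rng=np.random.default_rng(0)
def best(p,R,n=12):
    b=None
    for i in range(n):
        q0=q4 if i==0 else rng.uniform(lo,hi)
        q,e,a=ik(p,R,q0,reg=.001)
        if b is None or e+a*200<b[1]+b[2]*200: b=(q,e,a)
        if b[1]+b[2]*200<1.5: break
    return b
for lam in (35,45,55):
  l=np.radians(lam)
  for sg in (1,-1):
    for up in (0,.1): 
        q,e,a_=best(*pick(sg,l,up=up)); print('pick',lam,sg,up,q,round(e,1),round(a_,3))
    for az in (40,60,80,100,120):
        ee=np.array([np.cos(np.radians(az)),np.sin(np.radians(az)),0]); d=ee*np.cos(l)-Z*np.sin(l)
        R=frame(d,sg*np.cross(Z,ee))
        q,e,a_=best(disc+Z*.042+.019*d,R); print(' place',lam,sg,az,q,round(e,1),round(a_,3))
E
python3 t.py
```

```text
pick 35 1 0 [-0.0921  0.8089  0.5792  1.522  -0.7786  1.5177  1.1714] 0.0 0.0
pick 35 1 0.1 [-0.1112  0.6898  0.6118  1.4799 -0.7247  1.6412  1.0869] 0.0 0.0
 place 35 1 40 [ 0.9205  0.6107 -1.27    2.37    2.9388  0.1518 -0.6802] 17.6 0.135
 place 35 1 60 [ 0.8557  0.5644 -1.0223  2.3451  4.5843  0.344  -2.0086] 0.0 0.0
 place 35 1 80 [-0.829   0.7028  0.9566  2.2116  4.61    1.4494 -2.1391] 0.0 0.0
 place 35 1 100 [-0.9081  1.1165  1.2223  1.9851  4.61    1.9652 -2.03  ] 0.0 0.0
 place 35 1 120 [-0.6404  0.8743  0.7954  1.7431 -1.2291  1.7479 -1.979 ] 0.0 0.0
pick 35 -1 0 [-0.3658  1.072   1.0962  1.5367 -1.1238  1.7763 -1.7565] 0.0 0.0
pick 35 -1 0.1 [-0.4068  0.9998  1.2222  1.4955 -1.0899  1.9185 -1.8015] 0.0 0.0
 place 35 -1 40 [ 0.9205  0.6107 -1.27    2.37    2.9389  0.1518  2.4613] 17.6 0.135
 place 35 -1 60 [ 1.0485  0.7854 -1.2574  2.3378 -1.47    0.11    1.025 ] 0.2 0.003
 place 35 -1 80 [-0.3052  0.4635  0.3276  2.1904 -1.47    1.0841  0.9665] 0.0 0.0
 place 35 -1 100 [-0.3337  0.6034  0.3885  1.9612 -1.2208  1.3301  0.9835] 0.0 0.0
 place 35 -1 120 [-0.3349  0.7236  0.3
[... 1622 characters left out ...]
.0471  1.9609 -0.7621  0.9418 -2.62  ] 0.0 0.0
 place 55 1 120 [-0.9838  0.8495  1.1115  1.837  -1.1948  1.5882 -2.049 ] 0.0 0.0
pick 55 -1 0 [-0.131   1.1716  0.9059  1.3388 -1.156   2.0294 -1.7844] 0.0 0.0
pick 55 -1 0.1 [-0.0958  0.9888  0.8305  1.3281 -1.0396  2.06   -1.8995] 0.0 0.0
 place 55 -1 40 [-0.6793  0.1177  0.2674  2.362  -1.2117  0.2003 -0.1483] 0.0 0.0
 place 55 -1 60 [-0.5702  0.1956  0.3196  2.2748 -1.1851  0.5159  0.2247] 0.0 0.0
 place 55 -1 80 [-0.554   0.311   0.41    2.1415 -1.0738  0.8112  0.4648] 0.0 0.0
 place 55 -1 100 [-0.5388  0.4331  0.4429  1.9822 -0.9546  1.0578  0.6653] 0.0 0.0
 place 55 -1 120 [-0.5258  0.5419  0.4293  1.8164 -0.8251  1.253   0.8442] 0.0 0.0
```

```bash
cat > t2.py <<'E'
from ik import *
disc=np.array([.5072,.2385,.012])
l=np.pi/4
def place(sg,az,up=0):
    ee=np.array([np.cos(np.radians(az)),np.sin(np.radians(az)),0]); d=ee*np.cos(l)-Z*np.sin(l)
    return disc+Z*(.042+up)+.019*d,frame(d,sg*np.cross(Z,ee))
def go(q,p1,R1,N,rot=None,show=1):
    p0,R0=fk(q,k); w=Ro.from_matrix(R0.T@R1).as_rotvec()
    if rot is not None and w@rot<0: w=w-w/np.linalg.norm(w)*2*np.pi
    for i in range(1,N+1):
        q0=q;q,e,a=ik(p0+(p1-p0)*i/N,R0@Ro.from_rotvec(w*i/N).as_matrix(),q,reg=.003)
    print(np.round(q,3),round(e,2),round(a,4)); return q
for sg in (1,-1):
  for az in (80,90,100):
    print('sg',sg,az)
    q=np.array(D[-1][0])
    if sg==-1: q=go(q,*pick(-1,up=.12),20,rot=np.array([0,0,1]))
    q=go(q,*pick(sg),6); q=go(q,*pick(sg,up=.2),6)
    for rot in ([0,0,1],[0,0,-1]):
        print(' rot',rot); r=go(q,*place(sg,az,.14),24,rot=np.array(rot)); go(r,*place(sg,az),6)
E
python3 t2.py
```

```text
sg 1 80
[ 0.006  0.903  0.528  1.423 -0.831  1.676  1.194] 0.0 0.0
[-0.021  0.688  0.586  1.327 -0.782  1.917  1.021] 0.0 0.0
 rot [0, 0, 1]
[-1.269  0.336  1.36   2.123 -1.231  1.256 -2.62 ] 0.6 0.0065
[-0.871  0.523  0.903  2.193 -1.47   1.162 -2.319] 0.0 0.0
 rot [0, 0, -1]
[ 0.86   0.455 -1.27   1.881 -0.156  0.886  2.62 ] 19.98 0.2432
[ 0.904  0.784 -1.27   2.093  0.178  0.488  2.62 ] 11.98 0.0977
sg 1 90
[ 0.006  0.903  0.528  1.423 -0.831  1.676  1.194] 0.0 0.0
[-0.021  0.688  0.586  1.327 -0.782  1.917  1.021] 0.0 0.0
 rot [0, 0, 1]
[-1.099  0.41   1.221  2.027 -1.196  1.402 -2.517] 0.0 0.0
[-0.895  0.665  0.994  2.097 -1.433  1.371 -2.234] 0.0 0.0
 rot [0, 0, -1]
[ 0.791  0.566 -1.27   1.788 -0.041  1.018  2.62 ] 21.02 0.289
[ 0.841  0.838 -1.27   1.996  0.26   0.658  2.62 ] 15.8 0.1707
sg 1 100
[ 0.006  0.903  0.528  1.423 -0.831  1.676  1.194] 0.0 0.0
[-0.021  0.688  0.586  1.327 -0.782  1.917  1.021] 0.0 0.0
 rot [0, 0, 1]
[-1.012  0.524  1.181  1.928 -1.188  1.571 -2.393] 0.0 0.0
[-0.864  0.744  0.995  1.996 -1.365  1.497 -2.158] 0.0 0.0
 rot [0, 0, -1]
[ 0.714  0.66  -1
[... 803 characters left out ...]
  -1.47   0.11  -2.62 ] 119.47 1.5912
[ 1.753  2.06  -0.775  2.37  -1.47   0.11  -2.62 ] 103.35 1.3671
 rot [0, 0, -1]
[-0.6    0.209  0.58   2.011 -1.006  1.185  0.488] 0.0 0.0
[-0.516  0.461  0.507  2.082 -1.234  1.102  0.812] 0.0 0.0
sg -1 100
[-0.284  1.012  1.125  1.401 -1.107  2.06  -1.828] 0.0 0.0
[-0.26   1.146  1.047  1.438 -1.171  1.936 -1.748] 0.0 0.0
[-0.223  0.833  0.986  1.339 -0.977  2.06  -1.97 ] 0.0 0.0
 rot [0, 0, 1]
[ 1.558  2.06  -1.043  2.37  -1.47   0.11  -2.62 ] 118.19 1.606
[ 1.726  2.06  -0.786  2.37  -1.47   0.11  -2.62 ] 99.09 1.3968
 rot [0, 0, -1]
[-0.514  0.291  0.504  1.909 -0.957  1.316  0.583] 0.0 0.0
[-0.45   0.514  0.443  1.978 -1.115  1.196  0.849] 0.0 0.0
```

Run:
```python
from pl import *
p,R,s=cur();print(s['t'],p)
P1,R1=pick(1); plan(p,R,P1,R1,6)
```

```text
3.6 [ 0.5863 -0.0633  0.1302]
N=6 row [-0.2, 14.1, 14.1, 0.001, 0.0, -0.0] |t| 19.9 deg 0.1 err mm [ 0.1 -0.3  0. ] ang 0.003
```

Call:
{"method": "send_rows", "body": {
  "series": [
    [-0.2,14.1,14.1,0,0,0],
    [-0.2,14.1,14.1,0,0,0],
    [-0.2,14.1,14.1,0,0,0],
    [-0.2,14.1,14.1,0,0,0],
    [-0.2,14.1,14.1,0,0,0],
    [-0.2,14.1,14.1,0,0,0],
    [0,0,0,0,0,0]
  ]
}}

```text
t: 4.47
tool_pos: [0.5836, -0.063, 0.0094]
tcp_rot: [-2.313, -0.517, 0.22]
force: [-0.5, 0.1, 0.1]
grip_width: 0.0704
```

Run:
```python
from pl import *
from station import eyes
p,R,s=cur();print(s['t'],p,s['force'],s['qpos'])
P1,R1=pick(1); plan(p,R,P1,R1,1)
a=eyes.grab_frame('side');b=eyes.grab_frame('top')
v=np.hstack([cv2.resize(a[240:330,290:390],None,fx=4,fy=4),cv2.resize(b[160:250,330:430],None,fx=4,fy=4)]);cv2.imwrite('pics/pre.png',v)
```

```text
4.475 [ 0.5836 -0.063   0.0094] [-0.5065  0.1139  0.061 ] [ 0.0017  0.9009  0.5285  1.428  -0.8286  1.6715  1.191 ]
N=1 row [0.9, 0.5, -2.1, 0.003, 0.004, -0.003] |t| 2.3 deg 0.3 err mm [-0. -0.  0.] ang 0.0
```

View pics/pre.png

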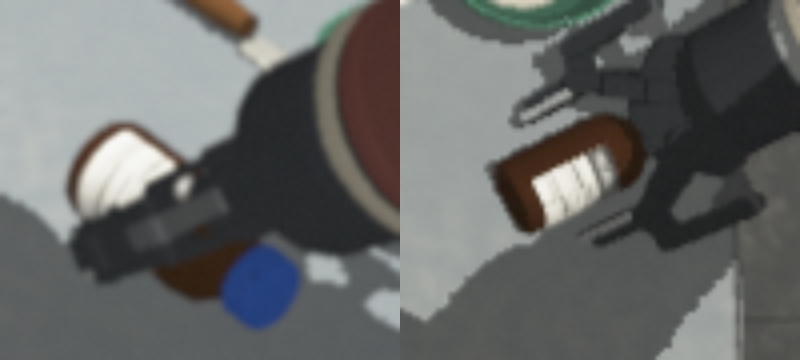

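Call:
{"method": "send_rows", "body": {
  "series": [
    [0.9,0.5,-2.0,0.003,0.004,-0.003],
    [0,0,0,0,0,0],
    [0,0,0,0,0,0],
    [0,0,0,0,0,0],
    [0,0,0,0,0,0],
    [0,0,0,0,0,0]
  ],
  "hand": -1
}}

```text
t: 5.32
tool_pos: [0.5868, -0.0654, 0.0134]
tcp_rot: [-2.312, -0.52, 0.209]
force: [1.6, -3.2, 6.8]
grip_width: 0.0455
```

Run:
```python
from pl import *
from station import eyes
p,R,s=cur();print(s['t'],p,s['force'],s['grip_width'])
P1,R1=pick(1,up=.1); plan(p,R,P1,R1,4)
a=eyes.grab_frame('side');b=eyes.grab_frame('top');cv2.imwrite('pics/gs.png',a);cv2.imwrite('pics/gt.png',b)
v=np.hstack([cv2.resize(a[240:330,290:390],None,fx=4,fy=4),cv2.resize(b[160:250,330:430],None,fx=4,fy=4)]);cv2.imwrite('pics/grip.png',v)
```

```text
5.325 [ 0.5868 -0.0654  0.0134] [ 1.6152 -3.1978  6.7955] 0.04548206325932574
N=4 row [-0.2, -17.4, -16.9, 0.001, -0.001, 0.001] |t| 24.3 deg 0.1 err mm [-0.1 -0.   0.2] ang 0.002
```

View pics/grip.png

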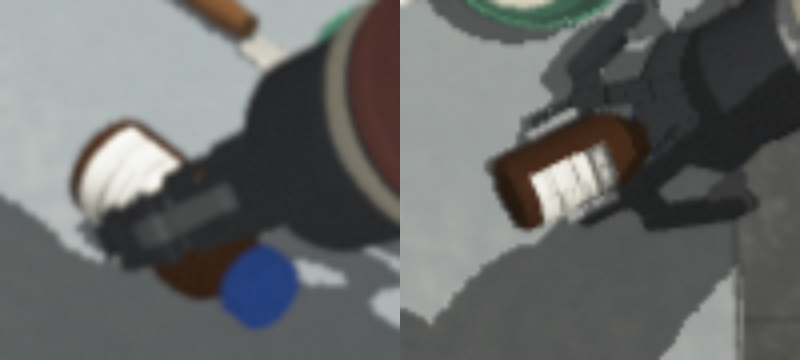

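Call:
{"method": "send_rows", "body": {
  "series": [
    [0,-17,-17,0,0,0],
    [0,-17,-17,0,0,0],
    [0,-17,-17,0,0,0],
    [0,-17,-17,0,0,0],
    [0,0,0,0,0,0]
  ]
}}

```text
t: 6.05
tool_pos: [0.5868, -0.065, 0.1109]
tcp_rot: [-2.312, -0.521, 0.207]
force: [-0.5, -0.4, -3.3]
grip_width: 0.0456
```

Run:
```python
from pl import *
from station import eyes
p,R,s=cur();print(s['t'],p,R,s['force'],s['grip_width'],s['qpos'])
a=eyes.grab_frame('side');b=eyes.grab_frame('top');cv2.imwrite('pics/ls.png',a);cv2.imwrite('pics/lt.png',b)
v=np.hstack([cv2.resize(a[180:320,260:400],None,fx=2.8,fy=2.8),cv2.resize(b[130:270,310:450],None,fx=2.8,fy=2.8)]);cv2.imwrite('pics/lift.png',v)
```

```text
6.05 [ 0.5868 -0.065   0.1109] [[ 0.9042  0.3068 -0.297 ]
 [ 0.427  -0.6407  0.6381]
 [ 0.0054 -0.7039 -0.7103]] [-0.5442 -0.3748 -3.3303] 0.04556561378378809 [-0.0117  0.7816  0.5611  1.3958 -0.799   1.7861  1.1163]
```

View pics/lift.png

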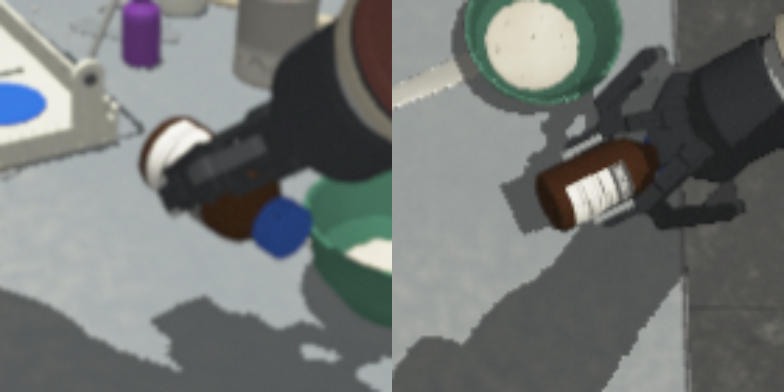

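```bash
python3 kin.py | head -8
cat > t3.py <<'E'
from t2 import *
E
cat > tr.py <<'E'
from pl import *
from ik import *
disc=np.array([.5072,.2385,.012])
pg=np.array([.5868,-.0654,.0134]);Rg=Ro.from_rotvec([-2.312,-.52,.209]).as_matrix()
bt=Rg.T@(B-pg); at=Rg.T@a; bt[0]=0
print('bottle base in tool',bt,'axis',at)
def placeR(az,at=at):
    # rotation with R@at=Z and heading az of tool z
    z0=np.array([0,0,1.]); xt=np.array([1,0,0])-at*at[0]; xt/=np.linalg.norm(xt); yt=np.cross(at,xt)
    # world x dir = Zxe
    e=np.array([np.cos(np.radians(az)),np.sin(np.radians(az)),0]); xw=np.cross(Z,e)
    return np.c_[xw,np.cross(Z,xw),Z]@np.c_[xt,yt,at].T
def place(az,up,at=at,bt=bt,off=(0,0)):
    R=placeR(az,at); return disc+np.r_[off,0]+Z*up-R@bt,R
def rows(p0,R0,p1,R1,N,sgn=None):
    w=Ro.from_matrix(R0.T@R1).as_rotvec()
    if sgn and w[2]*sgn<0: w=w-w/np.linalg.norm(w)*2*np.pi
    w=(w/N).round(3);out=[];p,R=p0.copy(),R0
    for i in range(N):
        t=(R.T@(p0+(p1-p0)*(i+1)/N-p)*1000).round(1); out.append([*t.tolist(),*w.tolist()])
        p=p+R@t/1000; R=R@Ro.from_rotvec(w).as_matrix()
    print('end err',(p1-p)*1000,Ro.from_matrix(R.T@R1).as_rotvec())
    return out,p,R
E
cat > t4.py <<'E'
from tr import *
s=state(0);q0=s['qpos'];p0,R0=s['tool_pos'],Ro.from_rotvec(s['tcp_rot']).as_matrix()
for az in (85,90,95,100):
    p1,R1=place(az,.10); q=q0;out,_,_=rows(p0,R0,p1,R1,24,1)
    p,R=p0,R0;md=0
    for r in out:
        p=p+R@np.array(r[:3])/1000;R=R@Ro.from_rotvec(r[3:]).as_matrix(); qq,e,an=ik(p,R,q,reg=.003);md=np.maximum(md,abs(qq-q));q=qq
    print(az,p1,q,e,an,'maxstep',md/.125); 
    p2,R2=place(az,.001);
    for i in range(5): q,e,an=ik(p1+(p2-p1)*(i+1)/5,R2,q,reg=.003)
    print('   ',q,e,an)
    if az==90:
        for i in range(0,24,8): print(json.dumps(out[i:i+8]))
E
python3 t4.py
```

```text
[ 0.2508  0.483   0.5031  0.3627  0.     -0.022   0.     -0.0221 -0.
 -0.0004  0.    ]
[[ 0.0001  0.0001  0.0001]
 [-0.0001  0.0001  0.0002]
 [-0.0002  0.0002 -0.0002]
 [-0.     -0.0001  0.0001]
 [-0.     -0.0001  0.0001]
 [-0.      0.0001 -0.0001]
bottle base in tool [ 0.     -0.0289  0.0138] axis [ 0.0004  0.7097 -0.7045]
end err [-0.0264  0.0564  0.0103] [-0.0063 -0.0044 -0.0004]
85 [0.5081 0.2491 0.1422] [-1.0713  0.4209  1.173   2.0996 -1.2622  1.309  -2.4945] 0.0003250856726455805 3.7734627702636413e-06 maxstep [0.6296 0.233  0.3316 0.3372 0.2618 0.3677 1.4929]
    [-0.9098  0.6184  0.9965  2.147  -1.4636  1.3074 -2.2703] 0.00012648845625664232 1.2433806986224325e-06
end err [ 0.0012  0.0134 -0.0549] [-0.0052 -0.0043  0.0062]
90 [0.5072 0.2491 0.1422] [-1.031   0.485   1.162   2.0508 -1.2584  1.4046 -2.4268] 0.00025512023524776155 3.0693790270848075e-06 maxstep [0.5504 0.1803 0.2954 0.2989 0.2363 0.2824 1.4051]
    [-0.8926  0.6651  1.0015  2.0966 -1.4302  1.3818 -2.2323] 0.00010428854797988673 1.0143555102752408e-06
[[2.6, -10.4, 8.3, 0.022, -0.0, 0.142], [1.2, -10.4, 8.6, 0.0
[... 884 characters left out ...]
 0.0414 -0.0224 -0.0289] [-0.004   0.0066  0.0058]
95 [0.5063 0.2491 0.1422] [-0.9998  0.5296  1.1492  2.0102 -1.2497  1.4726 -2.3693] 0.00021495703238424356 2.640867036757971e-06 maxstep [0.4954 0.1432 0.2641 0.2698 0.2151 0.2236 1.3417]
    [-0.8733  0.7041  0.9986  2.0454 -1.3946  1.4448 -2.1949] 8.769659336961514e-05 8.399115436256062e-07
end err [-0.0337 -0.0144  0.0273] [-0.0051  0.0012  0.0055]
100 [0.5054 0.2489 0.1422] [-0.967   0.5843  1.1361  1.9547 -1.2339  1.5535 -2.3169] 0.00017691821845488014 2.2152856981761183e-06 maxstep [0.4298 0.1036 0.2315 0.2317 0.1894 0.1548 1.2774]
    [-0.8601  0.7445  1.0004  1.9938 -1.3631  1.5071 -2.1559] 7.445306790678095e-05 6.989959888919945e-07
```

Call:
{"method": "send_rows", "body": {
  "series": [
    [2.6,-10.4,8.3,0.022,0,0.142],
    [1.2,-10.4,8.6,0.022,0,0.142],
    [-0.4,-10.3,8.8,0.022,0,0.142],
    [-1.7,-10.0,9.0,0.022,0,0.142],
    [-3.2,-9.4,9.2,0.022,0,0.142],
    [-4.4,-8.6,9.4,0.022,0,0.142],
    [-5.6,-7.8,9.6,0.022,0,0.142],
    [-6.7,-6.6,9.7,0.022,0,0.142]
  ]
}}

```text
t: 7.15
tool_pos: [0.559, 0.0405, 0.1184]
tcp_rot: [-2.166, 0.842, 0.748]
force: [-0.3, -1.4, -2.5]
grip_width: 0.0453
```

Call:
{"method": "send_rows", "body": {
  "series": [
    [-7.5,-5.5,9.9,0.022,0,0.142],
    [-8.1,-4.1,10.0,0.022,0,0.142],
    [-8.7,-2.7,10.1,0.022,0,0.142],
    [-8.9,-1.2,10.1,0.022,0,0.142],
    [-9.0,0.3,10.1,0.022,0,0.142],
    [-8.8,1.8,10.1,0.022,0,0.142],
    [-8.5,3.2,10.1,0.022,0,0.142],
    [-8.0,4.6,9.9,0.022,0,0.142]
  ]
}}

```text
t: 8.15
tool_pos: [0.5328, 0.1449, 0.1298]
tcp_rot: [-1.388, 2.076, 1.113]
force: [0.2, 0.1, -0.9]
grip_width: 0.0454
```

Run:
```python
from tr import *
s=state();q0=s['qpos'];p0,R0=s['tool_pos'],Ro.from_rotvec(s['tcp_rot']).as_matrix()
print(s['t'],p0,q0)
p1,R1=place(90,.10); out,_,_=rows(p0,R0,p1,R1,8,1);print(json.dumps(out))
```

```text
bottle base in tool [ 0.     -0.0289  0.0138] axis [ 0.0004  0.7097 -0.7045]
8.15 [0.5328 0.1449 0.1298] [-0.5319  0.635   0.9041  1.8898 -1.2224  1.6652 -1.1114]
end err [ 0.0153  0.0053 -0.0623] [-0.0024  0.0006 -0.001 ]
[[-7.3, 5.9, 9.7, 0.022, -0.001, 0.142], [-6.3, 7.1, 9.6, 0.022, -0.001, 0.142], [-5.2, 8.2, 9.4, 0.022, -0.001, 0.142], [-4.0, 9.0, 9.3, 0.022, -0.001, 0.142], [-2.6, 9.6, 9.0, 0.022, -0.001, 0.142], [-1.3, 10.2, 8.8, 0.022, -0.001, 0.142], [0.3, 10.4, 8.6, 0.022, -0.001, 0.142], [1.7, 10.5, 8.3, 0.022, -0.001, 0.142]]
```

Call:
{"method": "send_rows", "body": {
  "series": [
    [-7.3,5.9,9.7,0.022,-0.001,0.142],
    [-6.3,7.1,9.6,0.022,-0.001,0.142],
    [-5.2,8.2,9.4,0.022,-0.001,0.142],
    [-4.0,9.0,9.3,0.022,-0.001,0.142],
    [-2.6,9.6,9.0,0.022,-0.001,0.142],
    [-1.3,10.2,8.8,0.022,-0.001,0.142],
    [0.3,10.4,8.6,0.022,-0.001,0.142],
    [1.7,10.5,8.3,0.022,-0.001,0.142]
  ]
}}

```text
t: 9.15
tool_pos: [0.5066, 0.2489, 0.1425]
tcp_rot: [0.001, 2.902, 1.203]
force: [0.3, 0.4, -2.0]
grip_width: 0.0451
```

Call:
{"method": "send_rows", "body": {
  "series": [
    [0,0,0,0,0,0]
  ]
}}

```text
t: 9.28
tool_pos: [0.5063, 0.2499, 0.1428]
tcp_rot: [-0.011, 2.9, 1.205]
force: [-0.8, 0.6, -1.9]
grip_width: 0.0454
```

Run:
```python
from tr import *
s=state();q0=s['qpos'];p0,R0=s['tool_pos'],Ro.from_rotvec(s['tcp_rot']).as_matrix()
print(s['t'],p0,q0,s['force'])
p1,R1=place(90,.10); rows(p0,R0,p1,R1,1)
b0=p0+R0@bt;b1=b0+R0@at*.105
print('bottle expected',b0,b1,R0@at,proj('side',[b0,b1]),proj('top',[b0,b1]))
a_=eyes.grab_frame('side');b=eyes.grab_frame('top');cv2.imwrite('pics/hs.png',a_);cv2.imwrite('pics/ht.png',b)
v=np.hstack([cv2.resize(a_[110:250,190:330],None,fx=2.8,fy=2.8),cv2.resize(b[150:290,170:310],None,fx=2.8,fy=2.8)]);cv2.imwrite('pics/hover.png',v)
```

```text
bottle base in tool [ 0.     -0.0289  0.0138] axis [ 0.0004  0.7097 -0.7045]
9.275 [0.5063 0.2499 0.1428] [-1.0352  0.4814  1.1647  2.0561 -1.2619  1.4018 -2.4234] [-0.8483  0.5841 -1.9359]
end err [-0.006   0.0074  0.0375] [0.0004 0.0001 0.0005]
bottle expected [0.5065 0.2392 0.1126] [0.506  0.2394 0.2176] [-0.0047  0.0016  1.    ] [[259.3293 176.5815]
 [258.3029 130.9836]] [[233.0061 232.8404]
 [226.0037 228.3294]]
```

View pics/hover.png

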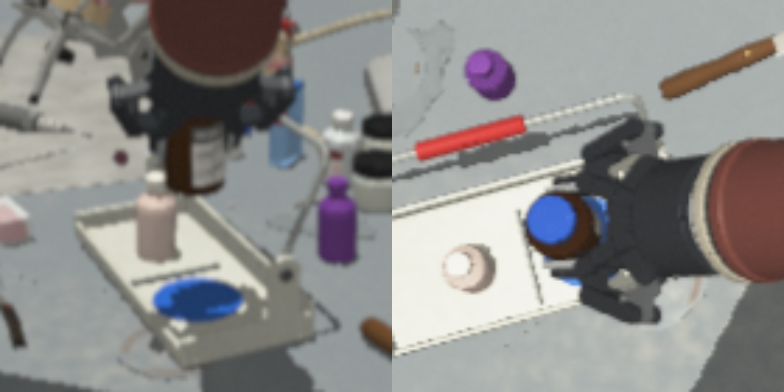

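```bash
cat > ov.py <<'E'
from tr import *
import bot
def ringpts(b0,ax):
    ax=ax/np.linalg.norm(ax);u=np.cross(ax,[1,0,0]);u/=np.linalg.norm(u);v=np.cross(ax,u);th=bot.th
    return [b0+ax*h+r*(np.outer(np.cos(th),u)+np.outer(np.sin(th),v)) for h,r in bot.prof]
def overlay(b0,ax,ims,boxes,name,s=6):
    vs=[]
    for c in ('side','top'):
        S=bot.sil(c,ringpts(b0,ax),boxes[c],s);x,y,w,h=boxes[c];v=cv2.resize(ims[c][y:y+h,x:x+w],None,fx=s,fy=s,interpolation=cv2.INTER_CUBIC)
        cs,_=cv2.findContours(S.astype(np.uint8),0,2);cv2.drawContours(v,cs,-1,(0,255,0),1);vs.append(v)
    cv2.imwrite(name,np.hstack(vs))
E
python3 - <<'E'
from ov import *
ims=dict(side=cv2.imread('pics/hs.png'),top=cv2.imread('pics/ht.png'))
overlay(np.array([.5065,.2392,.1126]),np.array([-.0047,.0016,1]),ims,dict(side=(228,125,66,66),top=(205,205,66,66)),'pics/ov1.png')
E
```

```text
bottle base in tool [ 0.     -0.0289  0.0138] axis [ 0.0004  0.7097 -0.7045]
```

View pics/ov1.png

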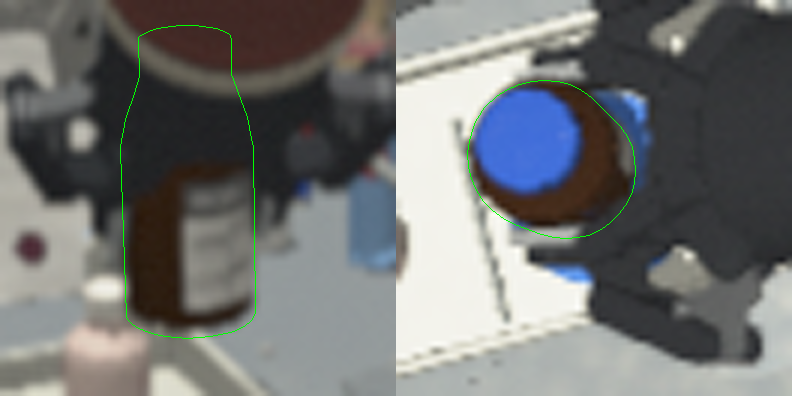

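```bash
cat > col.py <<'E'
from tr import *
from scipy.spatial import cKDTree
def box(x0,x1,y0,y1,z0,z1,s=.004):
    g=[np.linspace(u,v,max(2,int(abs(v-u)/s)+1)) for u,v in((x0,x1),(y0,y1),(z0,z1))]
    return np.stack(np.meshgrid(*g,indexing='ij'),-1).reshape(-1,3)
G=np.r_[box(.026,.057,-.0135,.0135,-.095,-.045),box(-.057,-.026,-.0135,.0135,-.095,-.045),box(.024,.04,-.011,.011,-.05,0),box(-.04,-.024,-.011,.011,-.05,0),box(-.0425,.0425,-.0425,.0425,-.150,-.073)]
# cylinder-ish: drop corners of body beyond r 50
G=np.r_[G,[(r*np.cos(t),r*np.sin(t),z) for r in(.045,) for t in np.linspace(0,6.28,30) for z in np.linspace(-.26,-.15,20)]]
cp=(.5014,.2869,.2833)
def c2w(X): 
    X=np.atleast_2d(X);c,s=np.cos(cp[2]),np.sin(cp[2]);return np.c_[cp[0]+c*X[:,0]-s*X[:,1],cp[1]+s*X[:,0]+c*X[:,1],X[:,2]]
def obst(q):
    u=np.linspace(0,.1,26);arm=lambda y:np.c_[.03-u*np.cos(q),0*u+y,.066+u*np.sin(q)]
    bar=np.array([[.03-.1*np.cos(q),y,.066+.1*np.sin(q)] for y in np.linspace(-.123,.123,60)])
    return dict(armR=c2w(arm(-.123)),armL=c2w(arm(.123)),bar=c2w(bar),postR=c2w(box(.018,.042,-.133,-.121,.02,.08)),wallR=c2w(box(-.058,.058,-.133,-.129,0,.027)),lip=c2w(box(-.058,-.055,-.133,.133,0,.019)),floor=c2w(box(-.058,.058,-.133,.133,.008,.01)),back=c2w(box(.055,.058,-.133,.133,0,.035)),pink=c2w([[-.008+.018*np.cos(t),.048+.018*np.sin(t),z] for t in np.linspace(0,6.28,20) for z in np.linspace(.01,.088,12)]))
def dist(p,R,q=2.006,G=G):
    W=p+G@R.T;return {n:round(float(cKDTree(W).query(o)[0].min()*1000),1) for n,o in obst(q).items()}
E
python3 - <<'E'
from col import *
for az in (60,70,80,85,90,95,100,110):
    for up in (0.001,):
        for off in ((0,0),(-.005,.004)): 
            o=c2w([[*off,0]])[0][:2]-np.array(cp[:2]); print(az,off,dist(*place(az,up,off=o)))
E
```

```text
bottle base in tool [ 0.     -0.0289  0.0138] axis [ 0.0004  0.7097 -0.7045]
60 (0, 0) {'armR': 23.7, 'armL': 140.5, 'bar': 66.9, 'postR': 13.6, 'wallR': 37.5, 'lip': 27.0, 'floor': 25.4, 'back': 27.2, 'pink': 38.7}
60 (-0.005, 0.004) {'armR': 30.1, 'armL': 138.8, 'bar': 71.4, 'postR': 19.9, 'wallR': 37.8, 'lip': 23.3, 'floor': 25.4, 'back': 31.4, 'pink': 36.2}
70 (0, 0) {'armR': 18.5, 'armL': 146.1, 'bar': 61.4, 'postR': 7.1, 'wallR': 37.5, 'lip': 23.3, 'floor': 25.4, 'back': 25.2, 'pink': 43.6}
70 (-0.005, 0.004) {'armR': 24.8, 'armL': 144.6, 'bar': 65.7, 'postR': 13.5, 'wallR': 37.6, 'lip': 20.1, 'floor': 25.4, 'back': 29.6, 'pink': 41.8}
80 (0, 0) {'armR': 15.1, 'armL': 152.6, 'bar': 55.9, 'postR': 5.1, 'wallR': 37.5, 'lip': 20.6, 'floor': 25.4, 'back': 23.8, 'pink': 49.9}
80 (-0.005, 0.004) {'armR': 21.1, 'armL': 151.3, 'bar': 60.4, 'postR': 8.4, 'wallR': 37.5, 'lip': 18.0, 'floor': 25.4, 'back': 28.4, 'pink': 48.5}
85 (0, 0) {'armR': 13.0, 'armL': 155.6, 'bar': 52.8, 'postR': 7.2, 'wallR': 37.5, 'lip': 19.7, 'floor': 25.4, 'back': 23.4, 'pink': 53.2}
85 (-0.005, 0.004) {'armR':
[... 559 characters left out ...]
4) {'armR': 14.0, 'armL': 155.3, 'bar': 50.9, 'postR': 3.1, 'wallR': 38.1, 'lip': 16.8, 'floor': 25.4, 'back': 27.8, 'pink': 55.8}
100 (0, 0) {'armR': 3.8, 'armL': 156.6, 'bar': 42.3, 'postR': 0.2, 'wallR': 37.9, 'lip': 18.1, 'floor': 25.5, 'back': 22.9, 'pink': 60.6}
100 (-0.005, 0.004) {'armR': 8.9, 'armL': 153.2, 'bar': 47.3, 'postR': 1.1, 'wallR': 38.7, 'lip': 16.6, 'floor': 25.4, 'back': 27.8, 'pink': 58.2}
110 (0, 0) {'armR': 0.7, 'armL': 150.9, 'bar': 32.5, 'postR': 1.4, 'wallR': 38.2, 'lip': 17.8, 'floor': 25.5, 'back': 23.3, 'pink': 61.6}
110 (-0.005, 0.004) {'armR': 1.3, 'armL': 147.0, 'bar': 36.1, 'postR': 0.8, 'wallR': 39.1, 'lip': 16.5, 'floor': 25.4, 'back': 28.3, 'pink': 56.4}
```

Run:
```python
from col import *
s=state(0);q0=s['qpos'];p0,R0=s['tool_pos'],Ro.from_rotvec(s['tcp_rot']).as_matrix()
o=c2w([[-.005,.004,0]])[0][:2]-np.array(cp[:2]);print(o)
for az in (90,85,80,75,70):
    p1,R1=place(az,.05,off=o);p2,R2=place(az,.001,off=o);q=q0
    for i in range(8): q,e,an=ik(p0+(p1-p0)*(i+1)/8,R0@Ro.from_rotvec(Ro.from_matrix(R0.T@R1).as_rotvec()*(i+1)/8).as_matrix(),q,reg=.003)
    print(az,q,e,an)
    for i in range(5): q,e,an=ik(p1+(p2-p1)*(i+1)/5,R2,q,reg=.003)
    print('  ',q,e,an, dist(p2,R2)['postR'])
```

```text
bottle base in tool [ 0.     -0.0289  0.0138] axis [ 0.0004  0.7097 -0.7045]
[-0.0059  0.0024]
90 [-0.9714  0.5638  1.0859  2.0958 -1.3467  1.3833 -2.3262] 3.5337816694196595e-05 3.3301093457660406e-07
   [-0.9053  0.6561  1.0053  2.1107 -1.4308  1.3744 -2.2306] 5.384179806722539e-05 5.20472011152554e-07 8.7
85 [-1.0187  0.5311  1.1188  2.1462 -1.3827  1.3217 -2.3676] 3.086303723943166e-05 3.017291682670286e-07
   [-0.9309  0.6172  1.0119  2.1611 -1.47    1.3086 -2.2668] 0.00013469843368728936 1.4256219110952577e-06 10.1
80 [-1.0737  0.4965  1.1551  2.1954 -1.4187  1.2541 -2.41  ] 3.399960852414911e-05 4.504052307105996e-07
   [-0.8877  0.5143  0.9206  2.2082 -1.47    1.1664 -2.315 ] 0.00040475454621824415 4.662487467691433e-06 8.4
75 [-1.139   0.4614  1.1974  2.2432 -1.4558  1.1816 -2.4532] 5.220538922015049e-05 7.712660643561218e-07
   [-0.7949  0.4065  0.773   2.252  -1.47    1.0067 -2.3626] 0.000849462756536593 1.0405679922274832e-05 9.8
70 [-1.1846  0.3843  1.199   2.2885 -1.47    1.0608 -2.5053] 0.0003740964700961607 4.206960732379539e-06
   [-0.5796  0.3048  0.4934  2.2884 -1.47    0.8258 -2.41  ] 0.002146109587580417 2.944156400609453e-05 13.5
```

Run:
```python
from col import *
s=state(0);q0=s['qpos'];p0,R0=s['tool_pos'],Ro.from_rotvec(s['tcp_rot']).as_matrix()
o=c2w([[-.006,.004,0]])[0][:2]-np.array(cp[:2])
p1,R1=place(85,.04,off=o); print(dist(p1,R1)); print(rows(p0,R0,p1,R1,5)[0])
```

```text
bottle base in tool [ 0.     -0.0289  0.0138] axis [ 0.0004  0.7097 -0.7045]
{'armR': 32.5, 'armL': 155.3, 'bar': 46.4, 'postR': 29.6, 'wallR': 76.6, 'lip': 55.6, 'floor': 64.4, 'back': 49.9, 'pink': 51.7}
end err [-0.0178  0.0282  0.0147] [-0.0013 -0.0008  0.0001]
[[1.2, -8.2, 9.0, -0.0, -0.012, 0.014], [1.3, -8.2, 8.9, -0.0, -0.012, 0.014], [1.2, -8.2, 9.0, -0.0, -0.012, 0.014], [1.2, -8.2, 8.9, -0.0, -0.012, 0.014], [1.2, -8.3, 8.9, -0.0, -0.012, 0.014]]
```

Call:
{"method": "send_rows", "body": {
  "series": [
    [1.2,-8.2,9.0,0,-0.012,0.014],
    [1.3,-8.2,8.9,0,-0.012,0.014],
    [1.2,-8.2,9.0,0,-0.012,0.014],
    [1.2,-8.2,8.9,0,-0.012,0.014],
    [1.2,-8.3,8.9,0,-0.012,0.014],
    [0,0,0,0,0,0]
  ]
}}

```text
t: 10.12
tool_pos: [0.5008, 0.2515, 0.0818]
tcp_rot: [0.131, 2.87, 1.193]
force: [0.1, -0.8, -1.6]
grip_width: 0.0454
```

```bash
cat > st.py <<'E'
from ov import *
from col import *
import sys
s=state();q0=s['qpos'];p0,R0=s['tool_pos'],Ro.from_rotvec(s['tcp_rot']).as_matrix()
b0=p0+R0@bt
print(s['t'],p0,q0,s['force'],s['grip_width'],'base',b0,'ax',R0@at)
ims={c:eyes.grab_frame(c) for c in('side','top')}
n=sys.argv[1]
overlay(b0,R0@at,ims,dict(side=(225,145,66,80),top=(205,205,66,80)),f'pics/{n}.png')
for c in ims: cv2.imwrite(f'pics/{n}_{c}.png',ims[c])
E
python3 st.py d1
python3 - <<'E'
from col import *
s=state(0);p0,R0=s['tool_pos'],Ro.from_rotvec(s['tcp_rot']).as_matrix()
o=c2w([[-.006,.004,0]])[0][:2]-np.array(cp[:2])
p1,R1=place(85,.003,off=o); print(dist(p1,R1)); print(rows(p0,R0,p1,R1,4)[0])
E
```

```text
bottle base in tool [ 0.     -0.0289  0.0138] axis [ 0.0004  0.7097 -0.7045]
10.125 [0.5008 0.2515 0.0818] [-1.003   0.5472  1.0985  2.1527 -1.399   1.3176 -2.3512] [ 0.078  -0.7517 -1.6311] 0.04540800428553545 base [0.4997 0.2409 0.0516] ax [0.0039 0.0013 1.    ]
bottle base in tool [ 0.     -0.0289  0.0138] axis [ 0.0004  0.7097 -0.7045]
{'armR': 20.3, 'armL': 153.9, 'bar': 57.7, 'postR': 11.5, 'wallR': 39.6, 'lip': 19.1, 'floor': 27.4, 'back': 29.7, 'pink': 51.7}
end err [0.0327 0.0116 0.0127] [-0.0009  0.      0.001 ]
[[0.1, -6.7, 6.6, -0.0, 0.0, -0.001], [0.1, -6.8, 6.6, -0.0, 0.0, -0.001], [0.1, -6.7, 6.6, -0.0, 0.0, -0.001], [0.1, -6.8, 6.6, -0.0, 0.0, -0.001]]
```

View pics/d1.png

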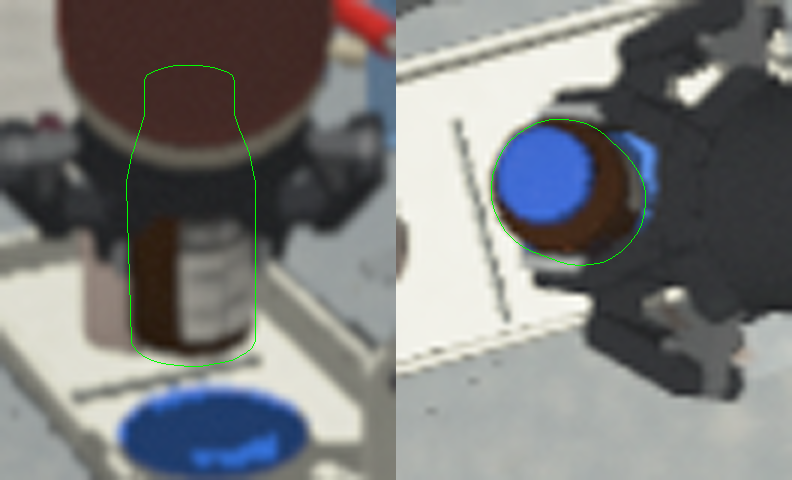

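Call:
{"method": "send_rows", "body": {
  "series": [
    [0.1,-6.7,6.6,0,0,-0.001],
    [0.1,-6.8,6.6,0,0,-0.001],
    [0.1,-6.7,6.6,0,0,-0.001],
    [0.1,-6.8,6.6,0,0,-0.001],
    [0,0,0,0,0,0]
  ]
}}

```text
t: 10.85
tool_pos: [0.5008, 0.251, 0.0443]
tcp_rot: [0.125, 2.869, 1.192]
force: [-0.4, 0.6, -2.1]
grip_width: 0.0454
```

```bash
python3 st.py d2
```

```text
bottle base in tool [ 0.     -0.0289  0.0138] axis [ 0.0004  0.7097 -0.7045]
10.85 [0.5008 0.251  0.0443] [-0.921   0.5988  0.9964  2.1633 -1.4561  1.2919 -2.2722] [-0.4008  0.5946 -2.1321] 0.04535065942091983 base [0.4998 0.2404 0.0141] ax [0.0006 0.0013 1.    ]
```

View pics/d2.png

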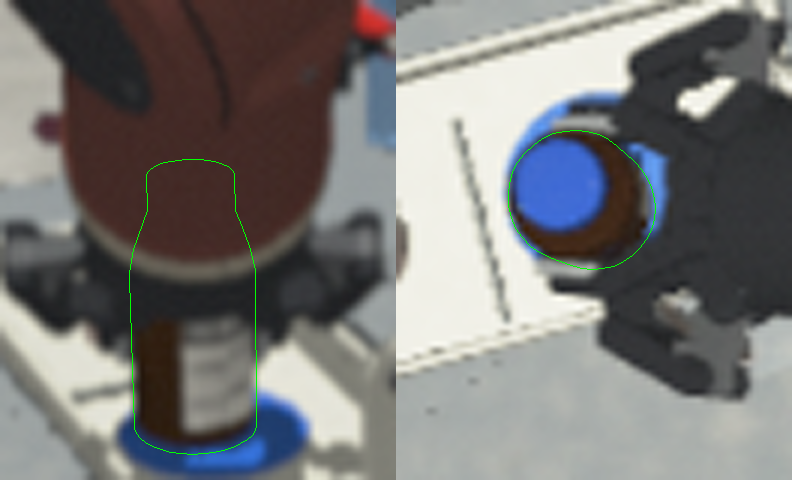

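Call:
{"method": "send_rows", "body": {
  "series": [
    [-0.5,-1.8,-0.3,0,0,0],
    [-0.5,-1.8,-0.3,0,0,0],
    [0,-0.5,0.5,0,0,0],
    [0,0,0,0,0,0]
  ]
}}

```text
t: 11.45
tool_pos: [0.5018, 0.2482, 0.0423]
tcp_rot: [0.124, 2.868, 1.192]
force: [-0.5, -0.2, -1.4]
grip_width: 0.0454
```

Call:
{"method": "send_rows", "body": {
  "series": [
    [0,-0.7,0.7,0,0,0],
    [0,0,0,0,0,0]
  ]
}}

```text
t: 11.7
tool_pos: [0.5019, 0.2484, 0.0418]
tcp_rot: [0.124, 2.867, 1.194]
force: [-1.7, -0.7, 3.9]
grip_width: 0.0454
```

Call:
{"method": "send_rows", "body": {
  "series": [
    [0,-0.7,0.7,0,0,0],
    [0,0,0,0,0,0]
  ]
}}

```text
t: 11.95
tool_pos: [0.502, 0.2485, 0.0417]
tcp_rot: [0.124, 2.866, 1.197]
force: [-5.9, -3.2, 13.7]
grip_width: 0.0451
```

Call:
{"method": "send_rows", "body": {
  "series": [
    [0,0.7,-0.7,0,0,0],
    [0,0,0,0,0,0]
  ]
}}

```text
t: 12.2
tool_pos: [0.5019, 0.2484, 0.0418]
tcp_rot: [0.124, 2.867, 1.194]
force: [-2.1, -1.9, 6.1]
grip_width: 0.0453
```

Call:
{"method": "send_rows", "body": {
  "series": [
    [0,0,0,0,0,0],
    [0,0,0,0,0,0],
    [0,0,0,0,0,0]
  ],
  "hand": 0.4
}}

```text
t: 12.58
tool_pos: [0.5018, 0.2482, 0.0411]
tcp_rot: [0.124, 2.868, 1.192]
force: [0.3, 0.2, -0.5]
grip_width: 0.06
```

```bash
python3 st.py d3
```

```text
bottle base in tool [ 0.     -0.0289  0.0138] axis [ 0.0004  0.7097 -0.7045]
12.575 [0.5018 0.2482 0.0411] [-0.9054  0.6033  0.9849  2.1617 -1.4573  1.2912 -2.2625] [ 0.2986  0.1989 -0.5422] 0.05998986559224333 base [0.5009 0.2376 0.0109] ax [-0.0005  0.0013  1.    ]
```

View pics/d3.png

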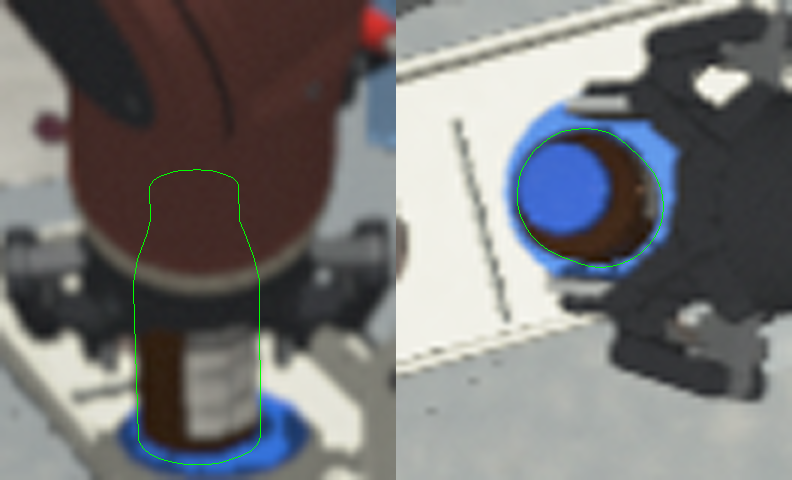

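Run:
```python
from col import *
s=state(0);p0,R0=s['tool_pos'],Ro.from_rotvec(s['tcp_rot']).as_matrix();q=s['qpos']
for d in (0,.03,.06,.09,.12,.15):
    p=p0-R0[:,2]*d;q,e,an=ik(p,R0,q,reg=.003);D_=dist(p,R0);print(d,p,q,e,{k_:D_[k_] for k_ in('armR','postR','bar')})
```

```text
bottle base in tool [ 0.     -0.0289  0.0138] axis [ 0.0004  0.7097 -0.7045]
0 [0.5018 0.2481 0.0412] [-0.9054  0.6032  0.985   2.1617 -1.4573  1.2912 -2.2625] 1.4536290578673172e-07 {'armR': 17.4, 'postR': 6.7, 'bar': 59.4}
0.03 [0.5    0.227  0.0623] [-0.8996  0.5635  1.0312  2.1593 -1.3948  1.3169 -2.2805] 0.00012232356567477615 {'armR': 18.1, 'postR': 6.7, 'bar': 59.9}
0.06 [0.4982 0.2058 0.0835] [-0.8939  0.525   1.077   2.1524 -1.3332  1.3441 -2.2992] 0.00012335054301216251 {'armR': 33.5, 'postR': 19.2, 'bar': 60.8}
0.09 [0.4963 0.1846 0.1046] [-0.8882  0.488   1.1219  2.1412 -1.2733  1.3732 -2.3181] 0.00012267866750230498 {'armR': 39.6, 'postR': 24.1, 'bar': 63.4}
0.12 [0.4945 0.1634 0.1258] [-0.882   0.4528  1.1651  2.1258 -1.2159  1.4042 -2.3369] 0.00011983381719405817 {'armR': 56.5, 'postR': 45.6, 'bar': 76.8}
0.15 [0.4926 0.1422 0.147 ] [-0.8748  0.4198  1.2059  2.1061 -1.1615  1.4374 -2.3553] 0.00011466758466416636 {'armR': 75.5, 'postR': 72.0, 'bar': 83.6}
```

Call:
{"method": "send_rows", "body": {
  "series": [
    [0,0,-10,0,0,0],
    [0,0,-18,0,0,0],
    [0,0,-22,0,0,0],
    [0,0,-25,0,0,0],
    [0,0,-25,0,0,0],
    [0,0,-25,0,0,0],
    [0,0,-25,0,0,0],
    [0,0,0,0,0,0]
  ]
}}

```text
t: 13.68
tool_pos: [0.4935, 0.1406, 0.1484]
tcp_rot: [0.127, 2.864, 1.192]
force: [-0.1, -0.5, -0.5]
grip_width: 0.0601
```

Run:
```python
from pl import *
from station import eyes
p,R,s=cur();print(s['t'],p,R,s['qpos'])
a=eyes.grab_frame('side');b=eyes.grab_frame('top');cv2.imwrite('pics/rs.png',a);cv2.imwrite('pics/rt.png',b)
v=np.hstack([cv2.resize(a[110:250,190:330],None,fx=2.8,fy=2.8),cv2.resize(b[150:290,130:270],None,fx=2.8,fy=2.8)]);cv2.imwrite('pics/ret.png',v)
```

```text
13.675 [0.4935 0.1406 0.1484] [[-0.996   0.0611  0.0651]
 [ 0.0892  0.702   0.7066]
 [-0.0026  0.7095 -0.7047]] [-0.8718  0.415   1.2052  2.1054 -1.1592  1.4354 -2.3565]
```

View pics/ret.png

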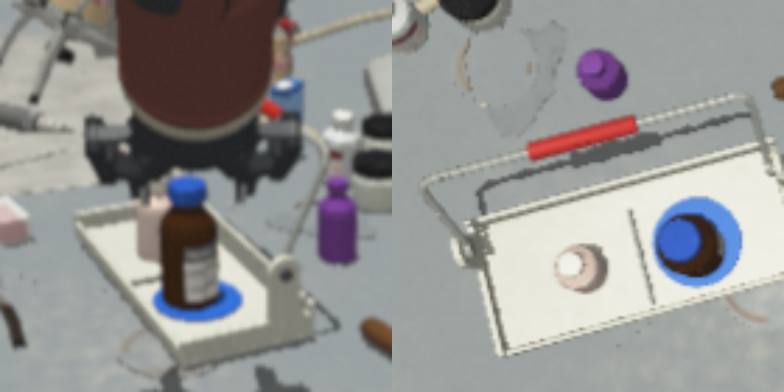

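Run:
```python
from col import *
for z in (.2,.3,.4,.5): print(z,onz('top',(200,78),z),onz('top',(428,78),z))
c=lambda x,y,z:c2w([[x,y,z]])[0]
yc=np.array([-np.sin(cp[2]),np.cos(cp[2]),0]);xc=np.array([np.cos(cp[2]),np.sin(cp[2]),0])
RD=frame([0,0,-1],-yc)
s=state(0);p0,R0=s['tool_pos'],Ro.from_rotvec(s['tcp_rot']).as_matrix();q=s['qpos']
print('fromtool',Ro.from_matrix(R0.T@RD).as_rotvec())
pts=[(c(0,-.06,.24),R0,4),(c(.115,.003,.24),RD,10),(c(.115,.003,.135),RD,4),(c(.03+.02,.003,.135),RD,4),(c(-.02,.003,.135),RD,4),(c(-.02,.003,.2),RD,3),(c(-.05,.003,.16),RD,2),(c(-.07,.003,.073),RD,4)]
pp,RR=p0,R0
for P,R1,N in pts:
    w=Ro.from_matrix(RR.T@R1).as_rotvec()
    for i in range(N): q,e,an=ik(pp+(P-pp)*(i+1)/N,RR@Ro.from_rotvec(w*(i+1)/N).as_matrix(),q,reg=.003)
    pp,RR=P,R1; print(P,q,round(e,2),round(an,3))
```

```text
bottle base in tool [ 0.     -0.0289  0.0138] axis [ 0.0004  0.7097 -0.7045]
0.2 [0.8069 0.3033 0.2   ] [ 0.8134 -0.1517  0.2   ]
0.3 [0.7564 0.2807 0.3   ] [ 0.7619 -0.1116  0.3   ]
0.4 [0.7058 0.2581 0.4   ] [ 0.7105 -0.0715  0.4   ]
0.5 [0.6552 0.2356 0.5   ] [ 0.659  -0.0314  0.5   ]
fromtool [ 0.5197  0.7597 -1.825 ]
[0.5182 0.2293 0.24  ] [-1.1785  0.3322  1.36    1.9923 -1.1469  1.4316 -2.62  ] 2.56 0.028
[0.611  0.3219 0.24  ] [-1.2155  0.5982  1.0482  1.3754 -0.5135  1.4553 -1.476 ] 0.0 0.0
[0.611  0.3219 0.135 ] [-1.2044  0.6681  0.9944  1.5055 -0.5728  1.2811 -1.4305] 0.0 0.0
[0.5486 0.3038 0.135 ] [-1.3504  0.5509  1.0587  1.6793 -0.5082  1.2161 -1.4592] 0.0 0.0
[0.4814 0.2842 0.135 ] [-1.5455  0.4097  1.1582  1.8494 -0.4107  1.1529 -1.5326] 0.0 0.0
[0.4814 0.2842 0.2   ] [-1.6161  0.3382  1.2295  1.7743 -0.3338  1.2667 -1.5895] 0.0 0.0
[0.4526 0.2758 0.16  ] [-1.6923  0.3028  1.253   1.8904 -0.3124  1.172  -1.6161] 0.0 0.0
[0.4334 0.2702 0.073 ] [-1.6174  0.3815  1.1541  2.0196 -0.4159  1.0022 -1.5457] 0.0 0.0
```

View pics/rs.png

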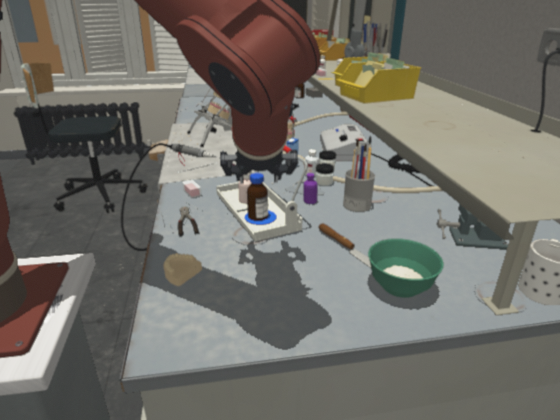

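```bash
cat > leg.py <<'E'
from col import *
print(tri((529,212),(428,78)))
c=lambda x,y,z:c2w([[x,y,z]])[0]
yc=np.array([-np.sin(cp[2]),np.cos(cp[2]),0]);RD=frame([0,0,-1],-yc)
s=state(0);p0,R0=s['tool_pos'],Ro.from_rotvec(s['tcp_rot']).as_matrix();q=s['qpos']
w=Ro.from_matrix(R0.T@RD).as_rotvec(); Rm=R0@Ro.from_rotvec(w*.45).as_matrix()
o1,p1,R1=rows(p0,R0,np.array([.51,.19,.245]),Rm,6)
o2,p2,R2=rows(p1,R1,c(.112,.003,.235),RD,8)
print(json.dumps(o1));print(json.dumps(o2))
p,R=p0,R0
for r in o1+o2:
    p=p+R@np.array(r[:3])/1000;R=R@Ro.from_rotvec(r[3:]).as_matrix();q,e,an=ik(p,R,q,reg=.003);d=dist(p,R);print(p,q,round(e,1),min(d.items(),key=lambda x:x[1]))
E
python3 leg.py
```

```text
bottle base in tool [ 0.     -0.0289  0.0138] axis [ 0.0004  0.7097 -0.7045]
[ 0.83   -0.1618  0.1992]
end err [0.0128 0.0132 0.0314] [-0.0002 -0.0001  0.0007]
end err [-0.0036  0.0406  0.002 ] [-0.002   0.0001 -0.0036]
[[-2.2, 17.3, -5.7, 0.039, 0.057, -0.137], [-4.2, 16.7, -6.6, 0.039, 0.057, -0.137], [-6.0, 15.6, -7.5, 0.039, 0.057, -0.137], [-7.7, 14.5, -8.5, 0.039, 0.057, -0.137], [-8.9, 12.9, -9.5, 0.039, 0.057, -0.137], [-10.1, 11.2, -10.5, 0.039, 0.057, -0.137]]
[[-19.6, 0.4, 6.1, 0.036, 0.052, -0.125], [-19.7, -1.9, 5.2, 0.036, 0.052, -0.125], [-19.6, -4.2, 4.2, 0.036, 0.052, -0.125], [-19.2, -6.5, 3.4, 0.036, 0.052, -0.125], [-18.4, -8.7, 2.7, 0.036, 0.052, -0.125], [-17.2, -10.8, 2.2, 0.036, 0.052, -0.125], [-15.9, -12.9, 1.7, 0.036, 0.052, -0.125], [-14.2, -14.7, 1.4, 0.036, 0.052, -0.125]]
[0.4954 0.1504 0.1633] [-0.9061  0.4025  1.2022  2.043  -1.0878  1.4534 -2.3151] 0.0 ('armR', 75.3)
[0.4983 0.1583 0.1796] [-0.9395  0.3895  1.1993  1.9796 -1.0171  1.4723 -2.2724] 0.0 ('armR', 74.2)
[0.5012 0.1662 0.1959] [-0.9727  0.3781  1.1936  1.9169 -0.9481  1.4912 -2.2272] 0.0 (
[... 400 characters left out ...]
, 98.5)
[0.5345 0.2228 0.2425] [-1.089   0.4145  1.0998  1.6323 -0.6883  1.5377 -1.938 ] 0.0 ('bar', 93.3)
[0.5468 0.2391 0.2412] [-1.1008  0.4435  1.072   1.5827 -0.6546  1.529  -1.8697] 0.0 ('bar', 88.4)
[0.5591 0.2555 0.24  ] [-1.1148  0.4705  1.0471  1.5361 -0.6185  1.5166 -1.8011] 0.0 ('bar', 82.2)
[0.5713 0.2719 0.2388] [-1.1306  0.4954  1.0246  1.4932 -0.5803  1.5002 -1.7318] 0.0 ('bar', 76.7)
[0.5835 0.2883 0.2375] [-1.1481  0.5181  1.0042  1.4548 -0.5402  1.4794 -1.6613] 0.0 ('bar', 76.5)
[0.5958 0.3047 0.2362] [-1.1667  0.5392  0.9857  1.4206 -0.4991  1.4543 -1.5897] 0.0 ('bar', 78.3)
[0.6081 0.321  0.235 ] [-1.1862  0.5581  0.9687  1.3917 -0.4569  1.4243 -1.5167] 0.0 ('bar', 83.4)
```

Call:
{"method": "send_rows", "body": {
  "series": [
    [-2.2,17.3,-5.7,0.039,0.057,-0.137],
    [-4.2,16.7,-6.6,0.039,0.057,-0.137],
    [-6.0,15.6,-7.5,0.039,0.057,-0.137],
    [-7.7,14.5,-8.5,0.039,0.057,-0.137],
    [-8.9,12.9,-9.5,0.039,0.057,-0.137],
    [-10.1,11.2,-10.5,0.039,0.057,-0.137]
  ]
}}

```text
t: 14.52
tool_pos: [0.5097, 0.191, 0.2447]
tcp_rot: [-1.231, 2.771, 0.745]
force: [0.6, -0.2, 0.0]
grip_width: 0.0597
```

Call:
{"method": "send_rows", "body": {
  "series": [
    [-19.6,0.4,6.1,0.036,0.052,-0.125],
    [-19.7,-1.9,5.2,0.036,0.052,-0.125],
    [-19.6,-4.2,4.2,0.036,0.052,-0.125],
    [-19.2,-6.5,3.4,0.036,0.052,-0.125],
    [-18.4,-8.7,2.7,0.036,0.052,-0.125],
    [-17.2,-10.8,2.2,0.036,0.052,-0.125],
    [-15.9,-12.9,1.7,0.036,0.052,-0.125],
    [-14.2,-14.7,1.4,0.036,0.052,-0.125]
  ],
  "hand": -1
}}

```text
t: 15.52
tool_pos: [0.6077, 0.3227, 0.2334]
tcp_rot: [2.515, -1.882, 0.003]
force: [-0.3, 0.1, -0.6]
grip_width: 0.0002
```

```bash
cat > leg2.py <<'E'
from col import *
import sys
c=lambda x,y,z:c2w([[x,y,z]])[0]
yc=np.array([-np.sin(cp[2]),np.cos(cp[2]),0]);RD=frame([0,0,-1],-yc)
s=state(0);p0,R0=s['tool_pos'],Ro.from_rotvec(s['tcp_rot']).as_matrix();q=s['qpos']
v=p0-np.array([cp[0],cp[1],0]);print('t',s['t'],'caddy xyz',(v@[np.cos(cp[2]),np.sin(cp[2]),0]).round(4),(v@yc).round(4),p0[2].round(4),'F',s['force'],'grip',s['grip_width'])
x,y,z,N=map(float,sys.argv[1:5])
o1,p1,R1=rows(p0,R0,c(x,y,z),RD,int(N));print(json.dumps(o1[:2]))
E
python3 leg2.py .112 .003 .13 5
```

```text
bottle base in tool [ 0.     -0.0289  0.0138] axis [ 0.0004  0.7097 -0.7045]
t 15.525 caddy xyz 0.112 0.0046 0.2334 F [-0.3386  0.1277 -0.6252] grip 0.00021163424498434245
end err [-0.0011 -0.0166  0.0066] [-0.0007 -0.002   0.0024]
[[0.3, 0.0, 20.7, -0.0, -0.0, 0.0], [0.3, 0.0, 20.7, -0.0, -0.0, 0.0]]
```

Call:
{"method": "send_rows", "body": {
  "series": [
    [0.3,0,20.7,0,0,0],
    [0.3,0,20.7,0,0,0],
    [0.3,0,20.7,0,0,0],
    [0.3,0,20.7,0,0,0],
    [0.3,0,18,0,0,0],
    [0,0,0,0,0,0]
  ]
}}

```text
t: 16.27
tool_pos: [0.608, 0.319, 0.1325]
tcp_rot: [2.508, -1.89, 0.001]
force: [0.3, -0.8, -0.6]
grip_width: 0.0003
```

```bash
python3 leg2.py .05 .003 .132 4;  python3 - <<'E'
from station import eyes
import cv2,numpy as np
a=eyes.grab_frame('side');b=eyes.grab_frame('top')
v=np.hstack([cv2.resize(a[100:240,210:350],None,fx=2.8,fy=2.8),cv2.resize(b[150:290,130:270],None,fx=2.8,fy=2.8)]);cv2.imwrite('pics/beh.png',v)
E
```

```text
bottle base in tool [ 0.     -0.0289  0.0138] axis [ 0.0004  0.7097 -0.7045]
t 16.275 caddy xyz 0.1113 0.001 0.1325 F [ 0.2925 -0.7636 -0.5624] grip 0.000274741975194506
end err [-0.0351  0.0039  0.0112] [ 0.0006 -0.001   0.    ]
[[-0.4, 15.3, 0.1, 0.0, -0.0, -0.001], [-0.5, 15.4, 0.1, 0.0, -0.0, -0.001]]
```

View pics/beh.png

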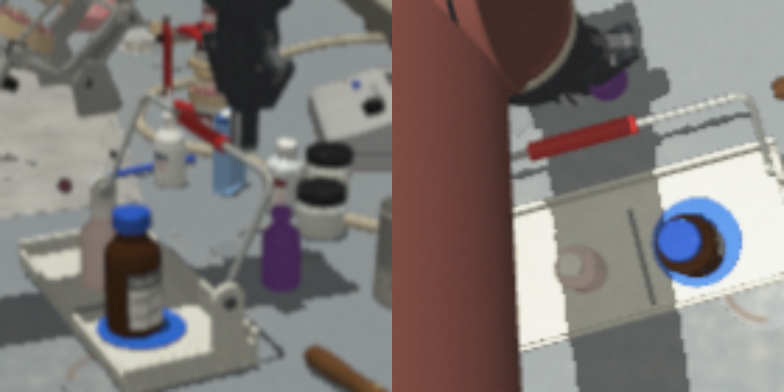

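Call:
{"method": "send_rows", "body": {
  "series": [
    [-0.3,14,0,0,0,0],
    [-0.3,14,0,0,0,0],
    [0,14,0,0,0,0],
    [0,14,0,0,0,0],
    [0,14,0,0,0,0],
    [0,12,0,0,0,0],
    [0,12,0,0,0,0],
    [0,12,0,0,0,0]
  ]
}}

```text
t: 17.38
tool_pos: [0.5059, 0.2905, 0.1338]
tcp_rot: [-2.509, 1.889, -0.002]
force: [2.8, 1.2, -1.7]
grip_width: 0.0003
```

Call:
{"method": "send_rows", "body": {
  "series": [
    [0,7,0,0,0,0],
    [0,7,0,0,0,0],
    [0,0,0,0,0,0]
  ]
}}

```text
t: 17.75
tool_pos: [0.4927, 0.2869, 0.134]
tcp_rot: [-2.509, 1.889, -0.001]
force: [-0.2, -0.6, 0.5]
grip_width: 0.0002
```

```bash
python3 leg2.py -.02 .003 .132 1;  python3 - <<'E'
from station import eyes
import cv2,numpy as np
a=eyes.grab_frame('side');b=eyes.grab_frame('top');cv2.imwrite('pics/p_s.png',a);cv2.imwrite('pics/p_t.png',b)
v=np.hstack([cv2.resize(a[100:240,190:330],None,fx=2.8,fy=2.8),cv2.resize(b[150:290,130:270],None,fx=2.8,fy=2.8)]);cv2.imwrite('pics/pu.png',v)
E
```

```text
bottle base in tool [ 0.     -0.0289  0.0138] axis [ 0.0004  0.7097 -0.7045]
t 17.75 caddy xyz -0.0084 0.0024 0.134 F [-0.2132 -0.5836  0.47  ] grip 0.00019833942050561203
end err [-0.0179  0.0144 -0.0014] [-0.0001  0.0001 -0.0002]
[[-0.5, 11.6, 2.0, -0.001, 0.0, -0.003]]
```

View pics/pu.png

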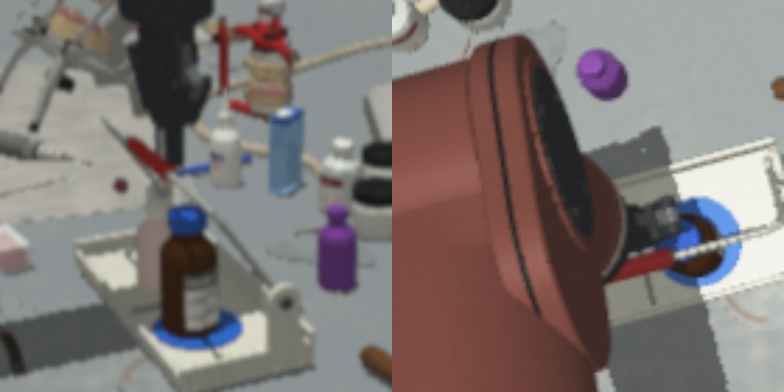

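Call:
{"method": "send_rows", "body": {
  "series": [
    [0,6,0,0,0,0],
    [0,5,0,0,0,0],
    [0,0,0,0,0,0]
  ]
}}

```text
t: 18.23
tool_pos: [0.4822, 0.2837, 0.134]
tcp_rot: [-2.509, 1.889, -0.001]
force: [-0.8, -0.0, -0.7]
grip_width: -0.0003
```

```bash
python3 leg2.py -.02 .003 .19 3;  python3 - <<'E'
from station import eyes,nets
import cv2,numpy as np
a=eyes.grab_frame('side');cv2.imwrite('pics/p_s2.png',a)
cv2.imwrite('pics/pu2.png',cv2.resize(a[100:240,190:330],None,fx=4,fy=4))
print(nets.landmark_of('bail_grip','side')[:2])
from col import *
for q in np.arange(.6,1.3,.1): print(q.round(1),proj('side',c2w([[.03-.1*np.cos(q),0,.066+.1*np.sin(q)]])))
E
```

```text
bottle base in tool [ 0.     -0.0289  0.0138] axis [ 0.0004  0.7097 -0.7045]
t 18.225 caddy xyz -0.0193 0.0023 0.134 F [-0.7676 -0.0015 -0.7159] grip -0.0002586459870615816
end err [-0.0063 -0.0201  0.0454] [-0.0012 -0.0001 -0.0004]
[[-0.2, 0.2, -18.7, -0.0, -0.0, -0.001], [-0.3, 0.2, -18.7, -0.0, -0.0, -0.001]]
[{'position': [264.1, 182.9], 'score': 0.37}]
bottle base in tool [ 0.     -0.0289  0.0138] axis [ 0.0004  0.7097 -0.7045]
0.6 [[233.2908 168.4286]]
0.7 [[235.6455 164.7564]]
0.8 [[238.3337 161.2911]]
0.9 [[241.3238 158.0743]]
1.0 [[244.5804 155.1443]]
1.1 [[248.0642 152.5356]]
1.2 [[251.7329 150.2777]]
```

View pics/pu2.png

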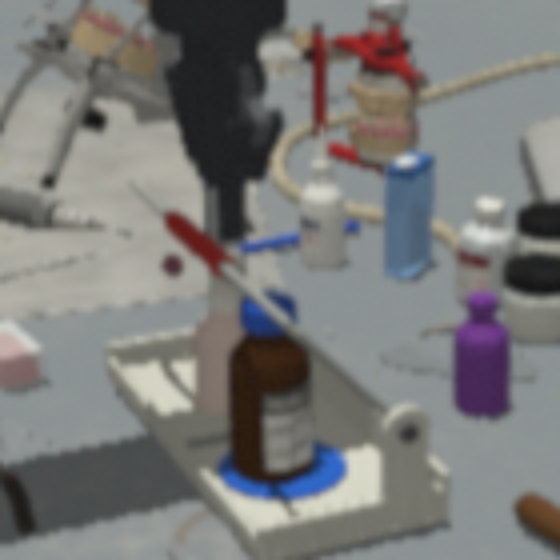

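Call:
{"method": "send_rows", "body": {
  "series": [
    [-0.2,0,-18,0,0,0],
    [-0.2,0,-18,0,0,0],
    [-0.2,6,-16,0,0,0],
    [0,10,0,0,0,0],
    [0,10,0,0,0,0],
    [0,0,16,0,0,0],
    [0,0,16,0,0,0],
    [0,0,0,0,0,0]
  ]
}}

```text
t: 19.32
tool_pos: [0.4567, 0.2764, 0.1519]
tcp_rot: [2.507, -1.889, 0.003]
force: [0.6, -0.4, -0.1]
grip_width: 0.0001
```

```bash
python3 leg2.py -.0525 .003 .1365 3;  python3 - <<'E'
from station import eyes,nets
import cv2,numpy as np
a=eyes.grab_frame('side')
cv2.imwrite('pics/pu3.png',cv2.resize(a[100:240,190:330],None,fx=4,fy=4))
E
```

```text
bottle base in tool [ 0.     -0.0289  0.0138] axis [ 0.0004  0.7097 -0.7045]
t 19.325 caddy xyz -0.0458 0.0024 0.1519 F [ 0.6444 -0.4235 -0.1464] grip 0.00014327959549686193
end err [-0.0407 -0.035  -0.0385] [ 0.0008  0.0003 -0.001 ]
[[-0.2, 2.2, 5.1, 0.0, -0.001, -0.001], [-0.2, 2.2, 5.2, 0.0, -0.001, -0.001]]
```

View pics/pu3.png

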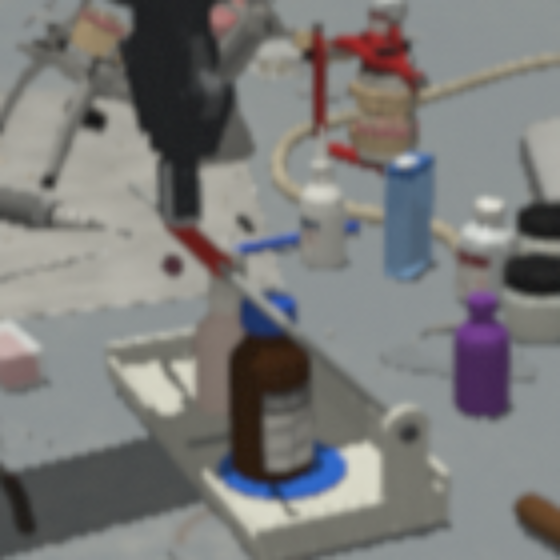

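Call:
{"method": "send_rows", "body": {
  "series": [
    [0,2.2,5.1,0,0,0],
    [0,2.2,5.1,0,0,0],
    [0,2.2,5.1,0,0,0],
    [0,3.2,5.8,0,0,0],
    [0,3.2,5.8,0,0,0],
    [0,3.2,5.8,0,0,0],
    [0,2,6.3,0,0,0],
    [0,2,6.3,0,0,0]
  ]
}}

```text
t: 20.38
tool_pos: [0.4376, 0.2717, 0.1082]
tcp_rot: [-2.509, 1.889, -0.001]
force: [-1.2, 0.2, 2.0]
grip_width: 0.0002
```

```bash
python3 leg2.py -.070 .003 .073 4;  python3 - <<'E'
from station import eyes,nets
import cv2,numpy as np
a=eyes.grab_frame('side')
cv2.imwrite('pics/pu4.png',cv2.resize(a[100:240,190:330],None,fx=4,fy=4))
E
```

```text
bottle base in tool [ 0.     -0.0289  0.0138] axis [ 0.0004  0.7097 -0.7045]
t 20.375 caddy xyz -0.0655 0.0032 0.1082 F [-1.2316  0.1779  2.0208] grip 0.00018340917393514254
end err [-0.0388 -0.0153  0.032 ] [-0.0012  0.      0.0008]
[[0.1, 1.1, 8.8, -0.0, 0.0, -0.001], [0.0, 1.2, 8.8, -0.0, 0.0, -0.001]]
```

View pics/pu4.png

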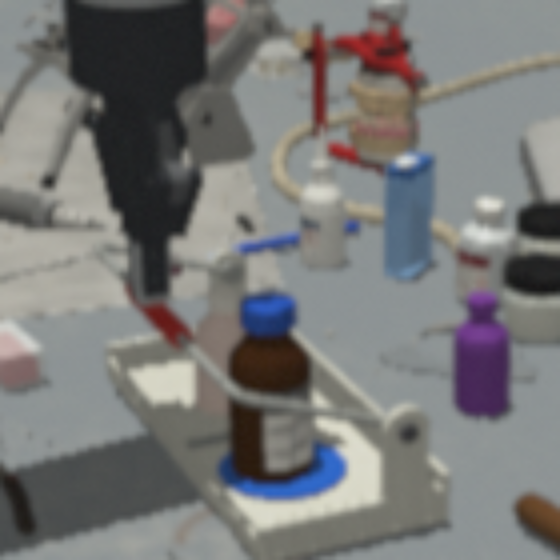

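Bail is following. Press on to the stop, carefully at the end.

Call:
{"method": "send_rows", "body": {
  "series": [
    [0,1.2,7,0,0,0],
    [0,1.2,7,0,0,0],
    [0,1,7,0,0,0],
    [0,0.5,6,0,0,0],
    [0,0,4,0,0,0],
    [0,0,0,0,0,0]
  ]
}}

```text
t: 21.18
tool_pos: [0.4346, 0.2704, 0.0773]
tcp_rot: [-2.509, 1.89, -0.003]
force: [0.3, 0.2, 0.3]
grip_width: 0.0001
```

Call:
{"method": "send_rows", "body": {
  "series": [
    [0,0,2,0,0,0],
    [0,0,0,0,0,0]
  ]
}}

```text
t: 21.42
tool_pos: [0.4346, 0.2706, 0.0756]
tcp_rot: [-2.508, 1.889, -0.002]
force: [0.2, -0.3, -0.3]
grip_width: -0.0001
```

Call:
{"method": "send_rows", "body": {
  "series": [
    [0,0,1.5,0,0,0],
    [0,0,0,0,0,0]
  ]
}}

```text
t: 21.68
tool_pos: [0.4345, 0.2706, 0.074]
tcp_rot: [-2.509, 1.889, -0.002]
force: [0.8, 0.2, 0.6]
grip_width: -0.0001
```

Call:
{"method": "send_rows", "body": {
  "series": [
    [0,0,1.5,0,0,0],
    [0,0,0,0,0,0]
  ]
}}

```text
t: 21.92
tool_pos: [0.4346, 0.2707, 0.0729]
tcp_rot: [-2.508, 1.889, -0.001]
force: [-1.5, -0.9, 6.8]
grip_width: -0.0001
```

```bash
python3 leg2.py -.070 .003 .073 4;  python3 - <<'E'
from station import eyes,nets
import cv2,numpy as np
a=eyes.grab_frame('side')
cv2.imwrite('pics/pu5.png',cv2.resize(a[130:230,190:310],None,fx=5,fy=5))
E
```

```text
bottle base in tool [ 0.     -0.0289  0.0138] axis [ 0.0004  0.7097 -0.7045]
t 21.925 caddy xyz -0.0687 0.0031 0.0729 F [-1.4975 -0.9004  6.8037] grip -0.0001114479343517067
end err [-0.0406  0.0081 -0.0397] [-0.0016  0.0001  0.0003]
[[0.0, 0.3, -0.0, -0.0, 0.0, -0.001], [0.0, 0.4, -0.0, -0.0, 0.0, -0.001]]
```

View pics/pu5.png

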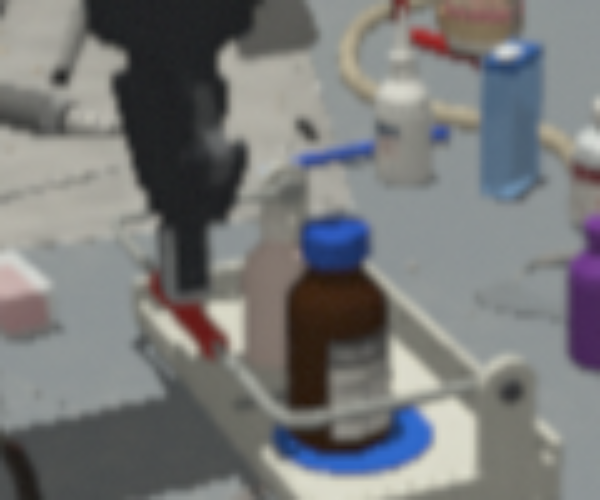

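Call:
{"method": "send_rows", "body": {
  "series": [
    [0,0,1,0,0,0],
    [0,0,0,0,0,0]
  ]
}}

```text
t: 22.22
tool_pos: [0.4347, 0.2707, 0.0726]
tcp_rot: [-2.508, 1.889, -0.0]
force: [-7.1, -3.0, 18.8]
grip_width: -0.0
```

Call:
{"method": "send_rows", "body": {
  "series": [
    [0,0,-5,0,0,0],
    [0,0,-20,0,0,0],
    [0,0,-30,0,0,0],
    [0,0,-35,0,0,0],
    [10,0,-35,0,0,0],
    [25,0,-25,0,0,0],
    [30,0,0,0,0,0],
    [30,0,0,0,0,0]
  ]
}}

```text
t: 23.22
tool_pos: [0.4607, 0.1783, 0.2216]
tcp_rot: [-2.509, 1.888, -0.001]
force: [-0.5, -0.4, -0.4]
grip_width: 0.0002
```

Call:
{"method": "send_rows", "body": {
  "series": [
    [40,0,0,0,0,0],
    [40,0,0,0,0,0],
    [40,0,0,0,0,0],
    [40,0,0,0,0,0],
    [0,0,0,0,0,0]
  ]
}}

```text
t: 23.85
tool_pos: [0.5049, 0.0208, 0.2213]
tcp_rot: [2.502, -1.898, 0.005]
force: [0.0, 0.7, -0.2]
grip_width: 0.0001
```

```bash
python3 leg2.py -.070 .003 .073 4;  python3 - <<'E'
from station import eyes,nets
import cv2,numpy as np
from col import *
a=eyes.grab_frame('side');b=eyes.grab_frame('top')
G=c2w([[-.07,0,.066]]);print(proj('side',G),proj('top',G),nets.landmark_of('bail_grip','side')[:1],nets.landmark_of('bail_grip','top')[:1])
cv2.imwrite('pics/fin.png',np.hstack([cv2.resize(a[130:240,190:310],None,fx=3.3,fy=3.3),cv2.resize(b[180:290,160:280],None,fx=3.3,fy=3.3)]))
E
```

```text
bottle base in tool [ 0.     -0.0289  0.0138] axis [ 0.0004  0.7097 -0.7045]
t 23.85 caddy xyz -0.0711 -0.2565 0.2213 F [ 0.0195  0.7037 -0.2075] grip 0.00012706660953309317
end err [ 0.0203  0.02   -0.0364] [-0.0007  0.0009  0.0012]
[[-65.0, 0.5, 36.9, -0.0, -0.001, -0.003], [-64.9, 0.2, 36.9, -0.0, -0.001, -0.003]]
bottle base in tool [ 0.     -0.0289  0.0138] axis [ 0.0004  0.7097 -0.7045]
[[227.2815 192.2411]] [[221.8558 267.3877]] [{'position': [226.1, 195.4], 'score': 0.79}] [{'position': [222.0, 266.9], 'score': 0.77}]
```

View pics/fin.png

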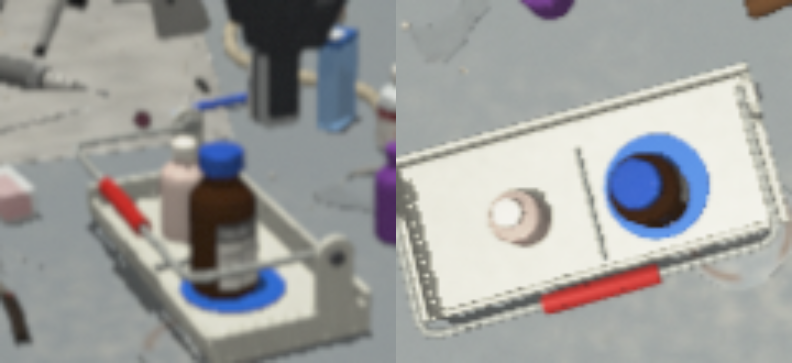

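```bash
python3 -c "
from station import close_job
print(close_job())"
```

```text
the job is handed in; nothing more can be done
None
```

The amber bottle now stands upright on the blue disc, the pink bottle is where it was, and the bail is closed in front of both. I handed the job in at about 24 s, well under the 59 s limit.

**What I did**
- I gripped the lying amber bottle with the tool tilted 45°, lifted it and turned it upright with a half turn about the tool axis. I lowered it until it touched the disc and released it gently. It was pressed on the disc with at most about 14 N.
- I pushed the red grip forward from behind with closed fingers, then pressed it down from above to its stop and moved the arm clear.

**Last checks**
- **Bottles:** In both final pictures the amber bottle is upright on the disc. I set it a few mm off the disc's centre, towards the front and the pink bottle, to keep the gripper clear of the right bearing post. The pink bottle shows no visible shift.
- **Bail:** It met its stop with the fingertip at z = 73 mm, where the fully closed grip should be, and the force rose to 19 N.
- **Agreement of the views:** The top camera put the grip within 1 pixel of its closed position. The side camera's network put it about 3 pixels lower, which I took as network error.

While I lowered the bottle, the side view showed its base about 3 mm higher than my model, so I did the last part in small steps until it touched. No check failed.

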